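# Set up the turbo calibration stage

### The job

First lift the oil can off the stage's pedestal by its handle, without tipping it, and set it upright wholly on the studded rubber mat. Then turn the three captive T-bolts of the stage clockwise to their end stops one after the other, beginning with the one nearest the pedestal. Then load every bearing sleeve and sensor housing that is lying to the right of the stage, one per bay in any bays: upright, centred on the bay's round mark with a gap to both stops, the housings square to the stops; leave the other parts on the bench where they are.

Things in the scene. Friction and masses are not known exactly. Their poses are not given: they have to be found in the camera images.
- stage: fixed aluminium stage plate, 190 mm (x) by 356 mm (y), 12 mm thick, turned only a little from the world axes; origin at the centre of its underside, x away from the robot, y to the robot's left, towards the pedestal. Four bays between steel stops lie along its near side (plate x = -45 mm), three T-bolts along its far side (plate x = 60 mm)
- pedestal (a point): centre of the top of the pedestal, a fixed steel spool 84 mm in diameter and 40 mm high on the plate at its +y end, centred at plate x = 0, y = 130 mm; the can stands on it at the start
- bay1 (a point): point on the plate's top face at the centre of bay 1 (bay 1 is next to the pedestal, bay 4 farthest); a 40 mm dark round mark shows it. The bay is 54 mm wide between two steel stops at plate y = 81 and 19 mm (each 8 mm thick along y, 36 mm long along x, 12 mm high) and open to plate -x and +x
- bay2 (a point): point on the plate's top face at the centre of bay 2 (bay 1 is next to the pedestal, bay 4 farthest); a 40 mm dark round mark shows it. The bay is 54 mm wide between two steel stops at plate y = 19 and -43 mm (each 8 mm thick along y, 36 mm long along x, 12 mm high) and open to plate -x and +x
- bay3 (a point): point on the plate's top face at the centre of bay 3 (bay 1 is next to the pedestal, bay 4 farthest); a 40 mm dark round mark shows it. The bay is 54 mm wide between two steel stops at plate y = -43 and -105 mm (each 8 mm thick along y, 36 mm long along x, 12 mm high) and open to plate -x and +x
- bay4 (a point): point on the plate's top face at the centre of bay 4 (bay 1 is next to the pedestal, bay 4 farthest); a 40 mm dark round mark shows it. The bay is 54 mm wide between two steel stops at plate y = -105 and -167 mm (each 8 mm thick along y, 36 mm long along x, 12 mm high) and open to plate -x and +x
- bolt1_grip (a point): point on the axis of captive bolt 1 at the height to grip (46 mm above the bench; plate position x = 60, y = 45 mm); nearest the pedestal. The bolt's black T-bar is 44 mm long (along this point's x axis, which turns with it; a white pointer stripe on top lies on its -x half), 14 mm thick, 30 mm high, its top at 54 mm; a 52 mm fixed collar below it
- bolt2_grip (a point): point on the axis of captive bolt 2 at the height to grip (46 mm above the bench; plate position x = 60, y = -45 mm); the middle one. The bolt's black T-bar is 44 mm long (along this point's x axis, which turns with it; a white pointer stripe on top lies on its -x half), 14 mm thick, 30 mm high, its top at 54 mm; a 52 mm fixed collar below it
- bolt3_grip (a point): point on the axis of captive bolt 3 at the height to grip (46 mm above the bench; plate position x = 60, y = -135 mm); farthest from the pedestal. The bolt's black T-bar is 44 mm long (along this point's x axis, which turns with it; a white pointer stripe on top lies on its -x half), 14 mm thick, 30 mm high, its top at 54 mm; a 52 mm fixed collar below it
- bolt1 (a joint): turn of captive bolt 1 in rad, growing clockwise seen from above: 0 with the pointer stripe of its bar towards plate -x (the robot); the end stop (home) is half a turn on, at 3.142, with the stripe towards plate +x, at a short dark line on the plate's edge. It starts between 0.2 and 0.8, does not rise or sink; friction torque 0.06 N m, and stays where it is left
- bolt2 (a joint): turn of captive bolt 2 in rad, growing clockwise seen from above: 0 with the pointer stripe of its bar towards plate -x (the robot); the end stop (home) is half a turn on, at 3.142, with the stripe towards plate +x, at a short dark line on the plate's edge. It starts between 0.2 and 0.8, does not rise or sink; friction torque 0.06 N m, and stays where it is left
- bolt3 (a joint): turn of captive bolt 3 in rad, growing clockwise seen from above: 0 with the pointer stripe of its bar towards plate -x (the robot); the end stop (home) is half a turn on, at 3.142, with the stripe towards plate +x, at a short dark line on the plate's edge. It starts between 0.2 and 0.8, does not rise or sink; friction torque 0.06 N m, and stays where it is left
- can: grey closed oil can with two steel bands and a rigid handle, standing on the pedestal; body 72 mm diameter, 90 mm high, about 0.45 kg; origin at the centre of its underside, z up, handle bar along its y
- can_handle (a point): middle of the can's handle bar, 135 mm above the can's underside on its axis; the bar is round, 10 mm thick, 66 mm long along the can's y, held by an upright at each end; 40 mm of free height below the bar
- mat: fixed black studded rubber mat with a grey border on the bench at the robot's left, 140 x 140 mm, 4 mm thick; origin at the centre of its underside
- sleeve1: steel bearing sleeve, upright cylinder 40 mm diameter, 26 mm high, with a dark bore on top; origin at the centre of its underside, z up. May be absent (None at the start)
- sleeve2: steel bearing sleeve, upright cylinder 40 mm diameter, 26 mm high, with a dark bore on top; origin at the centre of its underside, z up. May be absent (None at the start)
- housing1: square aluminium sensor housing, 40 x 40 mm, 26 mm high, grey square lid with four screws; origin at the centre of its underside, z up, x and y square to its sides. May be absent (None at the start)
- housing2: square aluminium sensor housing, 40 x 40 mm, 26 mm high, grey square lid with four screws; origin at the centre of its underside, z up, x and y square to its sides. May be absent (None at the start)
- clamp_ring: bystander: flat steel ring 76 mm across, 12 mm high, beyond the stage; origin at the centre of its underside
- adapter: bystander: steel flanged spool 60 mm across, 62 mm high, beyond the stage; origin at the centre of its underside
- compressor_cover: bystander: aluminium compressor cover 120 mm across, 65 mm high, with a side outlet, beyond the stage; origin at the centre of its underside
Mind the look-alikes: they are no part of the job. What is shaped like the mat but turquoise is not meant. What is shaped like the sleeve1 but blue is not meant.

How it is judged:
By the outcome, as a careful person would: the job done as asked, in the order asked, and still so for the second after the job is handed in, with the robot touching nothing.
Of sleeve1, sleeve2, housing1, housing2 only 2 to 4 are there at a start; the rules pass over those that are not, and their reading is None.
At some moment in a run one of sleeve1, sleeve2, housing1, housing2 may be knocked a few centimetres aside while the robot is not near it.
It also fails if it takes over 210 s, if anything falls off the work surface, if the arm or the gripper's body presses on something with over 40 N, if the wrist force passes 120 N, or if a joint passes its speed limit or range.

### The arm

A 6-joint arm with a two-finger parallel gripper is mounted at the origin on the work surface. World frame = base frame: x ahead of the robot, y to its left, z up, the work surface at z = 0. Lengths are in m, angles in rad, forces in N, time in s.
With the tool pointing down it reaches from about 0.3 to 0.775 m from the base axis. Payload 14.6 kg.
Tool frame: the origin (TCP) lies on the centre line of the jaws, within the pads' length; the fingertips stand 19 mm ahead of it and the grasp point (between the pads) is the TCP; z points along the fingers, y is the line along which they close (so a half turn about z gives the same grasp; the last joint's range is limited). The gripper opens to 94 mm and grips with 3 to 60 N. Pads are 16 mm wide; open, the fingers measure 119 mm over their backs; the gripper's body (75 mm by 177 mm) begins 78 mm behind the grasp point.
Start: joints at [-1.18, 0.3, 1.521, -0, 1.321, -0.067], TCP at [0.243, -0.493, 0.224] pointing down, gripper open.
Joint ranges: [-3.03, 3.03], [-0.79, 2.21], [0.23, 2.52], [-1.04, 4.18], [0, 3.07], [-2.55, 2.55]. Speed limits (rad/s): [2.22, 2.22, 2.57, 3.14, 3.14, 3.14].

### API

Orientations are given as [roll, pitch, yaw] about the fixed x, y, z axes, in that order (R = Rz(yaw) Ry(pitch) Rx(roll)).
In Python, from station import get_obs, camera, workorder gives the robot as it stands.
- The arm moves only by the tool play_rows, never from a script. Its argument "motion" is a list that holds one entry, the list of rows, each a list of 7 numbers: the shift along the tool's x, y, z as a fraction of full scale, then the turn, a rotation vector about the tool's x, y, z as a fraction of full scale, then the opening, from -1 (shut) to 1 (fully open). In form: [[[x, y, z, ax, ay, az, grip], ...]]. A call has 1 to 10 rows; each row is the pose to reach, as a shift and turn from the pose commanded when the call began, along the tool's axes at that moment, turning the shorter way round; what a row does not reach only later rows make up. Full scale, the value 1, is 0.25 m for a shift and 2 pi rad for a turn. A row lasts 1/10 s, in which the tool goes at most 50 mm and 8.59 degrees, less where a joint would pass 70% of its speed; a pose out of reach is approached as far as the arm can. A call with a number of a shift or a turn outside -1 to 1 is refused whole. A call with a gripper value outside its range is refused whole. The fingers move at their own pace and stop on an object; "grip_force" is the grip in N (left out, the last holds). Time passes only in rows, so rows that repeat a pose let the fingers close. It gives the time, the measured TCP pose, the force, the opening and the grip force at its end, in the units of the state.
- get_obs(): the state, without advancing time (a new reading comes with each control period).
- camera(name): name is "side" or "top"; returns a dict with "frame" (420x560x3 uint8, red, green, blue), "z_map" (420x560 float32, m along the optical axis (not along the pixel's ray), 0 where there is no reading), "camera_matrix" (3x3 intrinsics, pixels), "T" (4x4, takes a point from camera to world coordinates). Camera axes: x right, y up, looking along -z (the intrinsics and any distortion apply to the point x, -y, -z); pixel columns grow to the right and rows downward; lengths in m; the calibration is good to about 2 mm. A picture is of the moment at which its call begins.
- workorder.hand_in(): hands the job in; it is judged then, once.
The state is a dict: "time_s": time; "qpos": joint angles; "joint_vel": joint speeds; "tau": joint torques, N m; "ee_pos": TCP position; "eef_rot": TCP orientation; "force": force on the tool from outside, world axes, zero at the start; "moment": the same for the moment, N m; "grip_width": finger opening in m; "grip_force": force on a finger pad.
Only numpy, scipy, OpenCV 4.12 (cv2) and the standard library are available. Lean on these libraries where they do the work, as an engineer would, in place of code of your own. Each camera call takes 0.05 s, during which the arm holds its last target. There are 200 camera calls.

## Working session

There is one attempt and no reset: what is moved stays moved. The work goes in short steps, Python scripts to look and compute and a tool call to move; the robot and the scene stay as the last step left them, time stands still between calls to the robot, and variables do not carry over. Pictures are saved under pics/ and viewed, at most 14 in all, crops included, and the job is handed in when it is done.

Besides the shell and the picture viewer there is one more tool, called after "Request:" by a JSON object that holds its "api" and its "payload", one argument or row to a line. play_rows: Moves the arm, as the interface text tells. Its arguments: {"type":"object","properties":{"motion":{"type":"array"},"grip_force":{"type":"number"}},"required":["motion"]}

```bash
ls; mkdir -p pics; cat > h.py <<'E'
import numpy as np, cv2
from station import get_obs, camera, workorder
from scipy.spatial.transform import Rotation as Ro
def cloud(c):
    z=c["z_map"];K=c["camera_matrix"];v,u=np.mgrid[:z.shape[0],:z.shape[1]]
    p=np.stack([(u-K[0,2])/K[0,0]*z,-(v-K[1,2])/K[1,1]*z,-z],-1)
    return p@c["T"][:3,:3].T+c["T"][:3,3]
def save(n,f): cv2.imwrite(f"pics/{n}.png",f[:,:,::-1])
def ray(c,u,v,h):
    K=c["camera_matrix"];d=np.array([(u-K[0,2])/K[0,0],-(v-K[1,2])/K[1,1],-1.])
    d=c["T"][:3,:3]@d;o=c["T"][:3,3];return o+d*(h-o[2])/d[2]
E
python3 - <<'E'
from h import *
for n in("top","side"):
    c=camera(n);save(n+"0",c["frame"]);print(n,c["camera_matrix"].round(1).tolist(),c["T"].round(3).tolist(),[k for k in c])
o=get_obs();print(o)
E
```

```text
pics
top [[517.2, 0.0, 280.5], [0.0, 517.2, 202.3], [0.0, 0.0, 1.0]] [[-0.017, 0.994, -0.11, 0.338], [-1.0, -0.019, -0.018, -0.033], [-0.02, 0.109, 0.994, 1.444], [0.0, 0.0, 0.0, 1.0]] ['frame', 'z_map', 'camera_matrix', 'T']
side [[516.7, 0.0, 276.2], [0.0, 516.7, 212.7], [0.0, 0.0, 1.0]] [[0.971, 0.168, -0.168, 0.281], [-0.237, 0.703, -0.671, -0.832], [0.005, 0.691, 0.722, 1.036], [0.0, 0.0, 0.0, 1.0]] ['frame', 'z_map', 'camera_matrix', 'T']
{'time_s': 0.1, 'qpos': array([-1.17961951e+00,  3.00420714e-01,  1.52149002e+00,  1.71887025e-06,
        1.32069672e+00, -6.65824876e-02]), 'joint_vel': array([ 0.0002671 , -0.00144894, -0.0013402 ,  0.00163003, -0.0018881 ,
        0.00150634]), 'tau': array([ 1.87410777e-03, -5.32638073e+01, -3.53279829e+01,  7.09787942e-02,
        2.34825670e-02, -4.48585536e-05]), 'ee_pos': array([ 0.24299504, -0.49318268,  0.22395248]), 'eef_rot': array([-3.14058021e+00, -6.91791902e-05,  4.57758843e-01]), 'force': array([-0.10463371, -0.00640066, -0.67828939]), 'moment': array([-0.00935322,  0.01034428,  0.0142599 ]), 'grip_force': 0.0, 'grip_width': 0.09396523635509298}
```

View pics/top0.png

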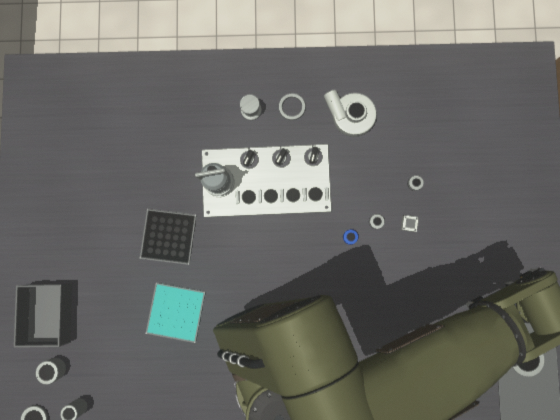

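View pics/side0.png

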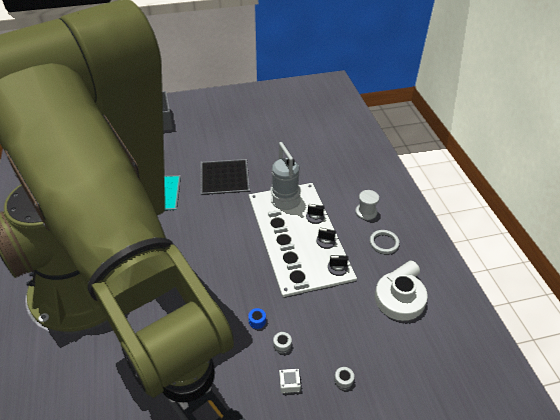

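Top view: mat at (168,237), can at (215,178), bolts at (249,158), (281,157) and (313,156). The bays run along v≈196, sleeves are at (416,183) and (377,221), a housing is at (410,223), and the blue look-alike is at (351,237). The side view shows the same three parts.

```bash
cat >> h.py <<'E'
def rays(c,uv,h): return np.array([ray(c,u,v,h)[:2] for u,v in np.reshape(uv,(-1,2))])
def plate(c):
    P=cloud(c);f=c["frame"].astype(int)
    m=(f.min(2)>150)&(abs(P[...,2]-.012)<.02)&(P[...,0]>.35)&(P[...,0]<.75)&(abs(P[...,1])<.35)
    m=cv2.morphologyEx(m.astype(np.uint8),cv2.MORPH_CLOSE,np.ones((3,3)))
    cs=cv2.findContours(m,cv2.RETR_EXTERNAL,cv2.CHAIN_APPROX_NONE)[0];k=max(cs,key=cv2.contourArea)
    return rays(c,k,.012)
def blobs(c,m,h,lo=20,hi=9000):
    out=[]
    for k in cv2.findContours(m.astype(np.uint8),cv2.RETR_EXTERNAL,cv2.CHAIN_APPROX_NONE)[0]:
        if lo<cv2.contourArea(k)<hi:
            x=rays(c,k,h);r=cv2.minAreaRect(x.astype(np.float32)*1000);out.append((cv2.boundingRect(k),np.round(r[0],1),np.round(r[1],1),round(r[2],1)))
    return out
E
python3 - <<'E'
from h import *
for n in("top","side"):
    c=camera(n);P=cloud(c);f=c["frame"].astype(int);Z=P[...,2]
    print(n,"plate",cv2.minAreaRect((plate(c)*1000).astype(np.float32)))
    # dark marks on plate
    R=(P[...,0]>.38)&(P[...,0]<.7)&(P[...,1]>-.22)&(P[...,1]<.25)
    for b in blobs(c,R&(f.max(2)<70)&(abs(Z-.012)<.012),.012): print("mark",b)
    R=(P[...,0]>.3)&(P[...,0]<.75)&(P[...,1]<-.12)&(P[...,1]>-.5)
    for b in blobs(c,R&(f.min(2)>110)&(Z>.008)&(Z<.05),.026): print("part",b)
    R=(P[...,0]>.2)&(P[...,0]<.6)&(P[...,1]>.1)&(P[...,1]<.5)
    for b in blobs(c,R&(f.max(2)-f.min(2)<25)&(f.max(2)<60)&(Z<.012),.004,300): print("mat",b)
    R=(abs(P[...,0]-.5)<.15)&(P[...,1]>.05)&(P[...,1]<.25)
    m=R&(Z>.165); q=P[m]; print("handle",q.mean(0),q.min(0),q.max(0),np.linalg.svd((q-q.mean(0))[:,:2],full_matrices=False)[2][0])
    for b in blobs(c,m,.192,3): print("hb",b)
E
```

```text
top plate ((560.1992797851562, 33.3238525390625), (190.866943359375, 354.55841064453125), 1.3470773696899414)
mark ((189, 216, 5, 30), array([422.3, 242.6]), array([80.6, 11.2]), 0.1)
mark ((243, 192, 12, 10), array([513.4,  82.3]), array([27.9, 25.7]), 44.3)
mark ((287, 190, 12, 10), array([514.6, -44.2]), array([23.1, 30.2]), 34.6)
mark ((310, 188, 12, 12), array([ 519.2, -104.2]), array([30.8, 30.2]), 70.3)
part ((402, 216, 16, 16), array([ 429.3, -359.3]), array([40.8, 41.1]), 87.4)
part ((370, 214, 14, 15), array([ 437.8, -269.7]), array([35.5, 38.6]), 87.9)
part ((409, 176, 15, 14), array([ 542.1, -382.1]), array([38.4, 36.2]), 88.8)
part ((320, 145, 11, 67), array([ 560.4, -131.9]), array([185.3,  25.4]), 0.0)
part ((331, 109, 45, 26), array([ 718.1, -214.9]), array([123.2,  71.6]), 88.7)
mat ((142, 212, 51, 50), array([408.4, 309.9]), array([126.5, 126.1]), 82.0)
handle [0.55318203 0.16225073 0.19001939] [0.54408893 0.12553183 0.16536649] [0.56151392 0.19833764 0.19805054] [ 0.15205783 -0.9883716 ]
hb ((195, 169, 31, 10), array([551.9, 161.2]), array([13.9, 75.2]), 9.8)
side 
[... 469 characters left out ...]
12.8, 66.3]), 82.5)
part ((280, 369, 21, 20), array([ 429.2, -361.2]), array([41.7, 40.5]), 79.4)
part ((335, 367, 20, 18), array([ 541.8, -382. ]), array([38.7, 37.7]), 29.9)
part ((274, 332, 18, 16), array([ 437. , -270.5]), array([36.8, 37.3]), 76.4)
part ((280, 271, 77, 25), array([ 558.2, -142. ]), array([187.8,  29. ]), 1.1)
part ((375, 270, 42, 50), array([ 716.3, -217. ]), array([135.6,  78.3]), 87.9)
mat ((203, 160, 45, 32), array([407. , 311.2]), array([129.3, 127. ]), 82.1)
handle [0.55233029 0.15784125 0.18569937] [0.54268259 0.12378695 0.1651918 ] [0.56149024 0.19929494 0.19631974] [ 0.15477092 -0.98795038]
hb ((279, 142, 14, 25), array([549.1, 148. ]), array([20.9, 97.7]), 7.9)
```

```bash
cat >> h.py <<'E'
C=np.array([.5588,.0336]);YA=.0240
def pl(x,y): return C+Ro.from_euler('z',YA).as_matrix()[:2,:2]@[x/1000,y/1000]
def mv(*ps):
    """steps between waypoints (x,y,z,yaw deg) beginning at the present pose"""
    o=get_obs();p=o["ee_pos"];R=Ro.from_euler('xyz',o["eef_rot"])
    print("now",np.round(p,4),np.degrees(o["eef_rot"]).round(2),"t",round(o["time_s"],1),"w",round(o["grip_width"],4))
    for q in ps:
        Rt=Ro.from_euler('xyz',[np.pi,0,np.radians(q[3])])
        s=R.inv().apply(np.array(q[:3])-p)/.25;t=(R.inv()*Rt).as_rotvec()/2/np.pi
        print(np.round(s,3).tolist(),np.round(t,4).tolist(),"rows>=",round(max(np.linalg.norm(s)*5,np.linalg.norm(t)*360/8.59),1))
        p=np.array(q[:3]);R=Rt
E
python3 -c "
from h import *
mv((.32,-.26,.29,50),(.45,-.04,.29,80),(.5525,.1625,.29,99),(.5525,.1625,.187,99))"
```

```text
now [ 0.243  -0.4932  0.2241] [-179.96   -0.     26.23] t 0.2 w 0.094
[0.689, -0.701, -0.263] [-0.0001, -0.0, -0.066] rows>= 5.1
[1.008, -0.167, -0.0] [0.0, 0.0, -0.0833] rows>= 5.1
[0.869, 0.263, 0.0] [-0.0, 0.0, -0.0528] rows>= 4.5
[0.0, -0.0, 0.412] [0.0, 0.0, 0.0] rows>= 2.1
```

Request:
{"api": "play_rows", "payload": {
  "motion": [
    [[0.2,-0.2,-0.26,0,0,-0.02,1],[0.4,-0.4,-0.26,0,0,-0.04,1],[0.55,-0.55,-0.26,0,0,-0.06,1],[0.69,-0.7,-0.26,0,0,-0.066,1],[0.69,-0.7,-0.26,0,0,-0.066,1],[0.69,-0.7,-0.26,0,0,-0.066,1],[0.69,-0.7,-0.26,0,0,-0.066,1],[0.69,-0.7,-0.26,0,0,-0.066,1]]
  ]
}}

```text
time_s: 1.0
ee_pos: [0.3204, -0.2609, 0.2893]
eef_rot: [-3.142, 0.0, 0.873]
force: [0.5, -0.1, -0.3]
grip_width: 0.0939
grip_force: 0.0
```

Request:
{"api": "play_rows", "payload": {
  "motion": [
    [[0.2,-0.03,0,0,0,-0.02,1],[0.4,-0.06,0,0,0,-0.04,1],[0.6,-0.1,0,0,0,-0.06,1],[0.8,-0.13,0,0,0,-0.08,1],[1,-0.167,0,0,0,-0.083,1],[1,-0.167,0,0,0,-0.083,1],[1,-0.167,0,0,0,-0.083,1],[1,-0.167,0,0,0,-0.083,1]]
  ]
}}

```text
time_s: 1.8
ee_pos: [0.4491, -0.0434, 0.2891]
eef_rot: [-3.141, 0.0, 1.392]
force: [-0.7, -0.1, 0.5]
grip_width: 0.0942
grip_force: 0.0
```

Request:
{"api": "play_rows", "payload": {
  "motion": [
    [[0.2,0.06,0,0,0,-0.02,1],[0.4,0.12,0,0,0,-0.04,1],[0.6,0.18,0,0,0,-0.053,1],[0.8,0.24,0,0,0,-0.053,1],[0.87,0.263,0,0,0,-0.053,1],[0.87,0.263,0,0,0,-0.053,1],[0.87,0.263,0,0,0,-0.053,1],[0.87,0.263,0,0,0,-0.053,1],[0.87,0.263,0,0,0,-0.053,1]]
  ]
}}

```text
time_s: 2.7
ee_pos: [0.5522, 0.1592, 0.2899]
eef_rot: [3.141, 0.0, 1.725]
force: [0.4, 0.2, 0.3]
grip_width: 0.0939
grip_force: 0.0
```

```bash
python3 -c "
from h import *
mv((.5525,.1625,.187,99))
c=camera('top');save('t1',c['frame'])
P=cloud(c)
Rg=(P[...,0]>.3)&(P[...,0]<.75)&(P[...,1]<-.16)&(P[...,1]>-.6);f=c['frame'].astype(int);Z=P[...,2]
for b in blobs(c,Rg&(f.min(2)>110)&(Z>.008)&(Z<.05),.026): print('part',b)
"
```

```text
now [0.5522 0.1592 0.2899] [179.97   0.    98.84] t 2.7 w 0.0939
[0.013, 0.003, 0.412] [0.0001, 0.0, -0.0005] rows>= 2.1
part ((402, 216, 16, 16), array([ 429.4, -359.3]), array([40.8, 41.1]), 87.4)
part ((370, 214, 15, 15), array([ 437.2, -270.3]), array([38.4, 37.1]), 43.3)
part ((409, 176, 15, 14), array([ 542.1, -382.1]), array([38.4, 36.2]), 88.8)
part ((334, 109, 42, 26), array([ 718., -219.]), array([114.9,  71.6]), 88.7)
```

View pics/t1.png

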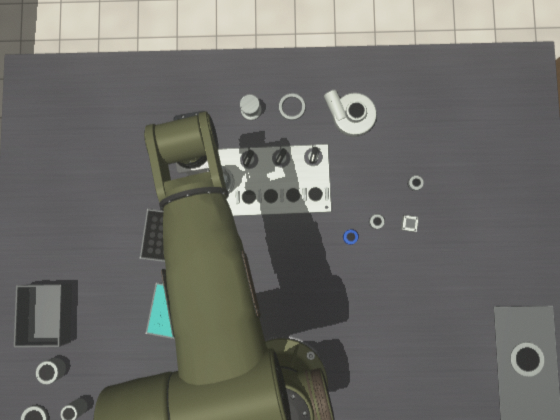

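Only three parts lie to the right: sleeves at (416,183) and (377,221), and a housing at (410,223). Next I descend, grip the handle and lift.

Request:
{"api": "play_rows", "payload": {
  "motion": [
    [[0.013,0.003,0.12,0,0,0,1],[0.013,0.003,0.24,0,0,0,1],[0.013,0.003,0.34,0,0,0,1],[0.013,0.003,0.41,0,0,0,1],[0.013,0.003,0.41,0,0,0,1],[0.013,0.003,0.41,0,0,0,-1],[0.013,0.003,0.41,0,0,0,-1],[0.013,0.003,0.41,0,0,0,-1],[0.013,0.003,0.41,0,0,0,-1],[0.013,0.003,0.41,0,0,0,-1]]
  ],
  "grip_force": 50
}}

```text
time_s: 3.75
ee_pos: [0.5525, 0.1641, 0.1873]
eef_rot: [3.141, -0.0, 1.727]
force: [0.2, -0.7, 0.3]
grip_width: 0.0573
grip_force: 0.0
```

Request:
{"api": "play_rows", "payload": {
  "motion": [
    [[0,0,0,0,0,0,-1],[0,0,0,0,0,0,-1],[0,0,0,0,0,0,-1],[0,0,0,0,0,0,-1],[0,0,0,0,0,0,-1],[0,0,0,0,0,0,-1]]
  ]
}}

```text
time_s: 4.35
ee_pos: [0.5525, 0.164, 0.187]
eef_rot: [3.142, -0.0, 1.727]
force: [0.3, -0.1, -0.4]
grip_width: 0.0093
grip_force: 16.1
```

Request:
{"api": "play_rows", "payload": {
  "motion": [
    [[0,0,-0.02,0,0,0,-1],[0,0,-0.05,0,0,0,-1],[0,0,-0.09,0,0,0,-1],[0,0,-0.13,0,0,0,-1],[0,0,-0.17,0,0,0,-1],[0,0,-0.2,0,0,0,-1],[0,0,-0.22,0,0,0,-1],[0,0,-0.22,0,0,0,-1]]
  ]
}}

```text
time_s: 5.15
ee_pos: [0.5526, 0.1641, 0.2427]
eef_rot: [3.141, -0.0, 1.727]
force: [-0.5, 0.7, -3.9]
grip_width: 0.0083
grip_force: 50.0
```

```bash
python3 -c "
from h import *
mv((.4077,.3105,.242,99),(.4077,.3105,.142,99))
c=camera('side');save('s1',c['frame'][80:300,150:430])"
```

```text
now [0.5526 0.1641 0.2427] [179.94  -0.    98.95] t 5.2 w 0.0083
[0.669, -0.482, 0.002] [0.0002, -0.0, -0.0001] rows>= 4.1
[0.0, -0.0, 0.4] [0.0, 0.0, 0.0] rows>= 2.0
```

View pics/s1.png

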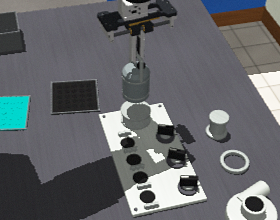

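The can hangs upright from the gripper, clear of the pedestal. Next: across to the mat.

Request:
{"api": "play_rows", "payload": {
  "motion": [
    [[0.03,-0.02,0,0,0,0,-1],[0.09,-0.07,0,0,0,0,-1],[0.18,-0.13,0,0,0,0,-1],[0.28,-0.2,0,0,0,0,-1],[0.38,-0.27,0,0,0,0,-1],[0.48,-0.35,0,0,0,0,-1],[0.56,-0.4,0,0,0,0,-1],[0.62,-0.45,0,0,0,0,-1],[0.655,-0.47,0,0,0,0,-1],[0.669,-0.482,0,0,0,0,-1]]
  ]
}}

```text
time_s: 6.2
ee_pos: [0.4063, 0.3114, 0.2419]
eef_rot: [-3.142, -0.0, 1.728]
force: [0.7, -0.3, -3.2]
grip_width: 0.0088
grip_force: 50.0
```

Request:
{"api": "play_rows", "payload": {
  "motion": [
    [[0,0,0,0,0,0,-1],[0,0,0.03,0,0,0,-1],[0,0,0.09,0,0,0,-1],[0,0,0.16,0,0,0,-1],[0,0,0.23,0,0,0,-1],[0,0,0.29,0,0,0,-1],[0,0,0.34,0,0,0,-1],[0,0,0.375,0,0,0,-1],[0,0,0.385,0,0,0,-1],[0,0,0.385,0,0,0,-1]]
  ]
}}

```text
time_s: 7.2
ee_pos: [0.4075, 0.3104, 0.1457]
eef_rot: [-3.141, 0.0, 1.727]
force: [-0.3, -0.5, -3.4]
grip_width: 0.0088
grip_force: 50.0
```

```bash
python3 -c "
from h import *
o=get_obs();print(o['ee_pos'],o['force'])
c=camera('side');save('s2',cv2.resize(c['frame'][80:260,140:340],None,fx=2.5,fy=2.5))"
```

```text
[0.40752294 0.31044521 0.14565744] [-0.25024736 -0.48418229 -3.43422062]
```

View pics/s2.png

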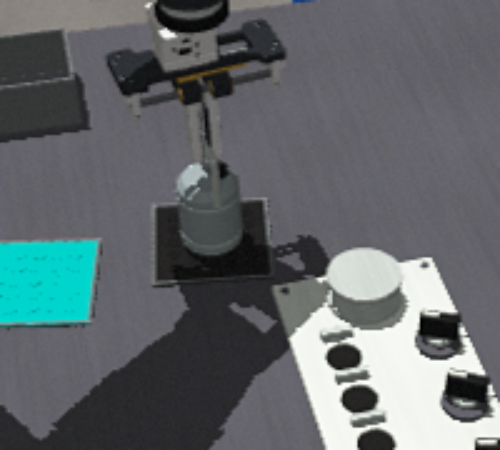

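The can is upright just above the mat. I lower it until contact, using the force reading.

Request:
{"api": "play_rows", "payload": {
  "motion": [
    [[0,0,0.006,0,0,0,-1],[0,0,0.012,0,0,0,-1],[0,0,0.018,0,0,0,-1],[0,0,0.022,0,0,0,-1],[0,0,0.024,0,0,0,-1],[0,0,0.024,0,0,0,-1]]
  ]
}}

```text
time_s: 7.85
ee_pos: [0.4074, 0.3105, 0.1396]
eef_rot: [-3.141, 0.0, 1.727]
force: [-0.2, 0.5, -3.8]
grip_width: 0.0084
grip_force: 50.0
```

Request:
{"api": "play_rows", "payload": {
  "motion": [
    [[0,0,0.001,0,0,0,-1],[0,0,0.002,0,0,0,-1],[0,0,0.003,0,0,0,-1],[0,0,0.004,0,0,0,-1]]
  ]
}}

```text
time_s: 8.25
ee_pos: [0.4075, 0.3106, 0.1389]
eef_rot: [3.141, -0.0, 1.727]
force: [-0.4, -1.2, -0.5]
grip_width: 0.0083
grip_force: 50.0
```

Request:
{"api": "play_rows", "payload": {
  "motion": [
    [[0,0,0,0,0,0,-0.5],[0,0,0,0,0,0,0],[0,0,0,0,0,0,0.5],[0,0,0,0,0,0,1],[0,0,0,0,0,0,1],[0,0,0,0,0,0,1],[0,0,0,0,0,0,1],[0,0,0,0,0,0,1]]
  ]
}}

```text
time_s: 9.05
ee_pos: [0.4074, 0.3105, 0.1387]
eef_rot: [3.142, -0.0, 1.727]
force: [-0.4, -0.7, 0.4]
grip_width: 0.0694
grip_force: 0.0
```

Request:
{"api": "play_rows", "payload": {
  "motion": [
    [[0,0,-0.1,0,0,0,1],[0,0,-0.2,0,0,0,1],[0,0,-0.35,0,0,0,1],[0,0,-0.5,0,0,0,1],[0,0,-0.5,0,0,0,1],[0,0,-0.5,0,0,0,1]]
  ]
}}

```text
time_s: 9.65
ee_pos: [0.4074, 0.3105, 0.2638]
eef_rot: [3.141, -0.0, 1.727]
force: [0.2, -0.2, -0.9]
grip_width: 0.0942
grip_force: 0.0
```

```bash
cat >> h.py <<'E'
def bolts(c):
    P=cloud(c);f=c["frame"].astype(int);Z=P[...,2];out=[]
    for i,y in enumerate((45,-45,-135)):
        b=pl(60,y);d=np.hypot(P[...,0]-b[0],P[...,1]-b[1])
        m=(d<.026)&(Z>.044)&(Z<.066)
        v,u=np.nonzero(m);g=f[v,u].mean(1);w=rays(c,np.c_[u,v],.054)-b
        k=g<70; a=np.linalg.svd(w-w.mean(0),full_matrices=False)[2][0]
        st=w[g>110].mean(0) if (g>110).any() else np.array([np.nan]*2)
        a=a*np.sign(a@st) if st@st>0 else a
        # turn: cw from plate -x
        ang=lambda s:np.degrees(-(np.arctan2(s[1],s[0])-YA-np.pi))%360
        out.append((i+1,len(u),"ctr",(w.mean(0)*1000).round(1),"axis",ang(a).round(1),"stripe",(st*1000).round(1),ang(st).round(1)))
    return out
E
python3 -c "
from h import *
for n in ('top','side'):
    c=camera(n)
    for b in bolts(c): print(n,*b)
    f=c['frame']; 
    r=(slice(140,175),slice(235,330)) if n=='top' else (slice(195,280),slice(295,355))
    save('b_'+n,cv2.resize(f[r],None,fx=6,fy=6))
mv()"
```

```text
top 1 85 ctr [-0.6 -0.8] axis 25.0 stripe [-5.8  3.7] 33.5
top 2 86 ctr [-0.6 -0.5] axis 29.2 stripe [-3.8  3.1] 40.1
top 3 83 ctr [-0.8 -0.2] axis 18.2 stripe [-6.5  2. ] 18.3
side 1 93 ctr [-1.7 -4. ] axis 24.0 stripe [-4.8  4.7] 46.1
side 2 105 ctr [-1.8 -4. ] axis 29.8 stripe [-6.1  5.5] 43.2
side 3 122 ctr [-1.8 -3.3] axis 14.4 stripe [-4.6  3.5] 39.2
now [0.407  0.3103 0.2624] [-1.799e+02  4.000e-02  9.895e+01] t 9.8 w 0.0939
```

View pics/b_top.png

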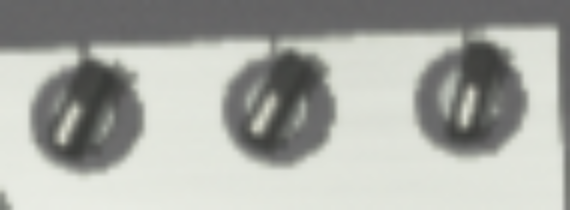

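View pics/b_side.png

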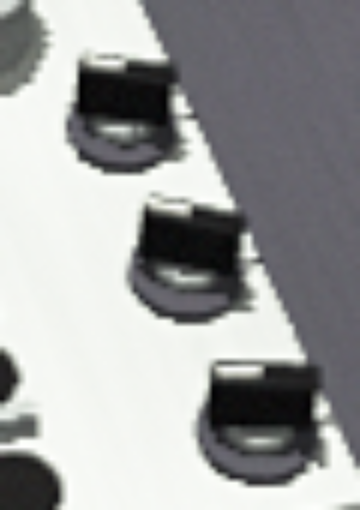

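The stripes point about 25°, 29.5° and 18° clockwise of plate −x for bolts 1, 2 and 3. The end lines show on the far edge.

```bash
python3 -c "
from h import *
a=pl(60,45);print(a,pl(60,-45),pl(60,-135))
mv((*a,.2,156.4),(*a,.046,156.4))
P=cloud(camera('top'));
c=camera('top');P=cloud(c);m=(P[...,2]>.08)&(P[...,2]<.11)&(np.hypot(P[...,0]-.41,P[...,1]-.31)<.06);print('can',P[m].mean(0),P[m].min(0),P[m].max(0))"
```

```text
[0.61770282 0.0800269 ] [ 0.61986262 -0.00994718] [ 0.62202241 -0.09992126]
now [0.407  0.3103 0.2624] [-1.799e+02  4.000e-02  9.895e+01] t 9.8 w 0.0939
[-1.041, 0.69, 0.249] [-0.0003, -0.0, -0.1596] rows>= 6.7
[0.0, -0.0, 0.616] [0.0, 0.0, 0.0] rows>= 3.1
can [0.40821978 0.30434214 0.09307341] [0.37315402 0.27090993 0.08006315] [0.44186166 0.34236876 0.10837672]
```

Request:
{"api": "play_rows", "payload": {
  "motion": [
    [[-0.18,0.12,0,0,0,-0.02,1],[-0.35,0.23,0,0,0,-0.04,0.5],[-0.5,0.33,0,0,0,-0.06,0.2],[-0.65,0.43,0.05,0,0,-0.08,0],[-0.8,0.53,0.1,0,0,-0.1,-0.15],[-0.9,0.6,0.15,0,0,-0.12,-0.15],[-1,0.66,0.2,0,0,-0.14,-0.15],[-1,0.69,0.25,0,0,-0.16,-0.15],[-1,0.69,0.25,0,0,-0.16,-0.15],[-1,0.69,0.25,0,0,-0.16,-0.15]]
  ],
  "grip_force": 30
}}

```text
time_s: 10.85
ee_pos: [0.6163, 0.0907, 0.2008]
eef_rot: [-3.141, -0.001, 2.729]
force: [-0.8, -0.9, -0.2]
grip_width: 0.0401
grip_force: 0.0
```

```bash
python3 -c "
from h import *
a=pl(60,45)
mv((*a,.046,156.4))"
```

```text
now [0.6163 0.0907 0.2008] [-1.7997e+02 -7.0000e-02  1.5636e+02] t 10.8 w 0.0401
[-0.023, -0.036, 0.619] [-0.0001, -0.0002, -0.0001] rows>= 3.1
```

Request:
{"api": "play_rows", "payload": {
  "motion": [
    [[-0.023,-0.036,0.15,0,0,0,-0.15],[-0.023,-0.036,0.3,0,0,0,-0.15],[-0.023,-0.036,0.42,0,0,0,-0.15],[-0.023,-0.036,0.5,0,0,0,-0.15],[-0.023,-0.036,0.56,0,0,0,-0.15],[-0.023,-0.036,0.6,0,0,0,-0.15],[-0.023,-0.036,0.619,0,0,0,-0.15],[-0.023,-0.036,0.619,0,0,0,-0.15]]
  ]
}}

```text
time_s: 11.65
ee_pos: [0.6185, 0.08, 0.0467]
eef_rot: [3.141, 0.0, 2.732]
force: [-0.0, 0.2, 0.5]
grip_width: 0.0401
grip_force: 0.0
```

Request:
{"api": "play_rows", "payload": {
  "motion": [
    [[0,0,0,0,0,0,-1],[0,0,0,0,0,0,-1],[0,0,0,0,0,0,-1],[0,0,0,0,0,0,-1],[0,0,0,0,0,0,-1],[0,0,0,0,0,0,-1],[0,0,0,0,0,0,-1]]
  ]
}}

```text
time_s: 12.35
ee_pos: [0.619, 0.0807, 0.047]
eef_rot: [3.14, 0.001, 2.732]
force: [3.1, 6.4, -0.1]
grip_width: 0.0137
grip_force: 29.9
```

Request:
{"api": "play_rows", "payload": {
  "motion": [
    [[0,0,0,0,0,0.02,-1],[0,0,0,0,0,0.04,-1],[0,0,0,0,0,0.06,-1],[0,0,0,0,0,0.08,-1],[0,0,0,0,0,0.1,-1],[0,0,0,0,0,0.12,-1],[0,0,0,0,0,0.14,-1],[0,0,0,0,0,0.16,-1],[0,0,0,0,0,0.18,-1],[0,0,0,0,0,0.2,-1]]
  ]
}}

```text
time_s: 13.35
ee_pos: [0.617, 0.0796, 0.0469]
eef_rot: [-3.138, 0.001, 1.471]
force: [-15.0, -2.2, 13.2]
grip_width: 0.0138
grip_force: 30.0
```

Request:
{"api": "play_rows", "payload": {
  "motion": [
    [[0,0,0,0,0,0.02,-1],[0,0,0,0,0,0.04,-1],[0,0,0,0,0,0.06,-1],[0,0,0,0,0,0.08,-1],[0,0,0,0,0,0.1,-1],[0,0,0,0,0,0.12,-1],[0,0,0,0,0,0.14,-1],[0,0,0,0,0,0.16,-1],[0,0,0,0,0,0.18,-1],[0,0,0,0,0,0.2,-1]]
  ]
}}

```text
time_s: 14.35
ee_pos: [0.6155, 0.0812, 0.0469]
eef_rot: [-3.139, 0.007, 0.214]
force: [-26.5, 7.9, 19.9]
grip_width: 0.0137
grip_force: 30.0
```

Request:
{"api": "play_rows", "payload": {
  "motion": [
    [[0,0,0,0,0,0.01,-1],[0,0,0,0,0,0.02,-1],[0,0,0,0,0,0.03,-1],[0,0,0,0,0,0.035,-1],[0,0,0,0,0,0.038,-1],[0,0,0,0,0,0.038,-1]]
  ]
}}

```text
time_s: 14.95
ee_pos: [0.6156, 0.0815, 0.0468]
eef_rot: [-3.14, 0.007, -0.019]
force: [-25.2, 9.4, 18.4]
grip_width: 0.0138
grip_force: 30.6
```

```bash
python3 -c "
from h import *
o=get_obs();print(o['force'],o['moment'],np.degrees(o['eef_rot']),o['ee_pos'])"
```

```text
[-25.16846291   9.41899014  18.42111272] [1.90188145 4.76029284 0.57283413] [-179.91991009    0.41298275   -1.08849306] [0.61561516 0.08151735 0.04682183]
```

The z moment of 0.57 N·m shows bolt 1 against its stop. I relieve the side load, release and retreat.

Request:
{"api": "play_rows", "payload": {
  "motion": [
    [[-0.004,-0.002,0,0,0,0,-1],[-0.008,-0.004,0,0,0,0,-1],[-0.012,-0.006,0,0,0,0,-1],[-0.012,-0.006,0,0,0,0,-1],[-0.012,-0.006,0,0,0,0,-0.6],[-0.012,-0.006,0,0,0,0,-0.3],[-0.012,-0.006,0,0,0,0,-0.15],[-0.012,-0.006,0,0,0,0,-0.15]]
  ]
}}

```text
time_s: 15.75
ee_pos: [0.6155, 0.0813, 0.0463]
eef_rot: [-3.142, 0.0, -0.02]
force: [-1.1, -0.2, -0.3]
grip_width: 0.0381
grip_force: 0.0
```

Request:
{"api": "play_rows", "payload": {
  "motion": [
    [[0,0,-0.1,0,0,0,-0.15],[0,0,-0.2,0,0,0,-0.15],[0,0,-0.3,0,0,0,-0.15],[0,0,-0.3,0,0,0,-0.15],[0,0,-0.3,0,0,0,-0.15]]
  ]
}}

```text
time_s: 16.25
ee_pos: [0.6154, 0.0814, 0.1214]
eef_rot: [-3.142, -0.0, -0.02]
force: [-0.1, -0.5, -0.2]
grip_width: 0.0399
grip_force: 0.0
```

```bash
python3 -c "
from h import *
c=camera('side')
for b in bolts(c): print(*b)
save('b1',cv2.resize(c['frame'][190:290,290:370],None,fx=5,fy=5))
a=pl(60,-45)+[-.0002,.0012];y=181.4-29.5
mv((*a,.122,y),(*a,.046,y))"
```

```text
1 97 ctr [-2.2 -4.9] axis 176.9 stripe [2.1 3.7] 120.9
2 105 ctr [-1.5 -4.6] axis 30.5 stripe [-9.2  6.9] 38.2
3 125 ctr [-1.7 -3.5] axis 16.0 stripe [-9.2  2.3] 15.5
now [0.6151 0.0813 0.1206] [ 1.7999e+02  6.0000e-02 -1.1300e+00] t 16.3 w 0.0397
[0.026, 0.36, -0.006] [-0.0002, 0.0001, -0.4251] rows>= 17.8
[0.0, -0.0, 0.304] [0.0, 0.0, 0.0] rows>= 1.5
```

View pics/b1.png

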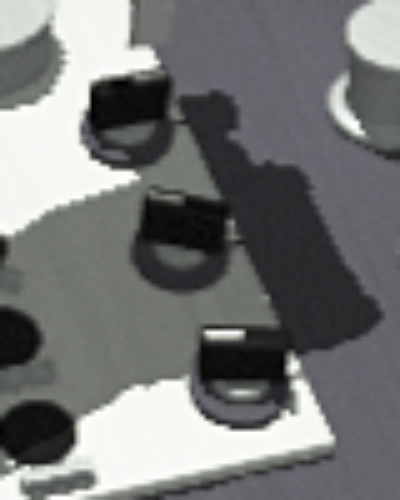

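Bolt 1's stripe now points to the far edge line, so it is home. Next is bolt 2.

Request:
{"api": "play_rows", "payload": {
  "motion": [
    [[0,0.05,0,0,0,-0.022,-0.15],[0,0.1,0,0,0,-0.044,-0.15],[0,0.16,0,0,0,-0.066,-0.15],[0,0.22,0,0,0,-0.088,-0.15],[0.01,0.28,0,0,0,-0.11,-0.15],[0.02,0.33,0,0,0,-0.132,-0.15],[0.026,0.36,0,0,0,-0.154,-0.15],[0.026,0.36,0,0,0,-0.176,-0.15],[0.026,0.36,0,0,0,-0.198,-0.15],[0.026,0.36,0,0,0,-0.22,-0.15]]
  ]
}}

```text
time_s: 17.3
ee_pos: [0.6196, -0.0088, 0.1199]
eef_rot: [-3.139, 0.0, 1.368]
force: [0.0, -0.4, -0.1]
grip_width: 0.0403
grip_force: 0.0
```

Request:
{"api": "play_rows", "payload": {
  "motion": [
    [[0,0,0,0,0,-0.022,-0.15],[0,0,0,0,0,-0.044,-0.15],[0,0,0,0,0,-0.066,-0.15],[0,0,0,0,0,-0.088,-0.15],[0,0,0,0,0,-0.11,-0.15],[0,0,0,0,0,-0.132,-0.15],[0,0,0,0,0,-0.154,-0.15],[0,0,0,0,0,-0.176,-0.15],[0,0,0,0,0,-0.198,-0.15],[0,0,0,0,0,-0.205,-0.15]]
  ]
}}

```text
time_s: 18.3
ee_pos: [0.6196, -0.0087, 0.1199]
eef_rot: [-3.141, -0.002, 2.656]
force: [-0.1, 1.6, -0.5]
grip_width: 0.04
grip_force: 0.0
```

Request:
{"api": "play_rows", "payload": {
  "motion": [
    [[0,0,0.08,0,0,0,-0.15],[0,0,0.16,0,0,0,-0.15],[0,0,0.2,0,0,0,-0.15],[0,0,0.2,0,0,0,-0.15],[0,0,0.2,0,0,0,-0.15]]
  ]
}}

```text
time_s: 18.8
ee_pos: [0.6202, -0.0087, 0.0716]
eef_rot: [-3.142, -0.0, 2.651]
force: [-0.1, -0.3, 0.3]
grip_width: 0.0401
grip_force: 0.0
```

```bash
python3 -c "
from h import *
a=pl(60,-45)+[-.0002,.0012];y=181.4-29.5
mv((*a,.046,y))"
```

```text
now [ 0.6202 -0.0087  0.0716] [-180.     -0.    151.87] t 18.8 w 0.0401
[0.002, -0.001, 0.103] [-0.0, -0.0, -0.0001] rows>= 0.5
```

Request:
{"api": "play_rows", "payload": {
  "motion": [
    [[0.002,0,0.05,0,0,0,-0.15],[0.002,0,0.08,0,0,0,-0.15],[0.002,0,0.103,0,0,0,-0.15],[0.002,0,0.103,0,0,0,-1],[0.002,0,0.103,0,0,0,-1],[0.002,0,0.103,0,0,0,-1],[0.002,0,0.103,0,0,0,-1],[0.002,0,0.103,0,0,0,-1],[0.002,0,0.103,0,0,0,-1],[0.002,0,0.103,0,0,0,-1]]
  ]
}}

```text
time_s: 19.8
ee_pos: [0.6199, -0.0085, 0.0461]
eef_rot: [3.141, 0.001, 2.651]
force: [0.0, 0.0, 3.2]
grip_width: 0.0139
grip_force: 30.0
```

Request:
{"api": "play_rows", "payload": {
  "motion": [
    [[0,0,0,0,0,0.02,-1],[0,0,0,0,0,0.04,-1],[0,0,0,0,0,0.06,-1],[0,0,0,0,0,0.08,-1],[0,0,0,0,0,0.1,-1],[0,0,0,0,0,0.12,-1],[0,0,0,0,0,0.14,-1],[0,0,0,0,0,0.16,-1],[0,0,0,0,0,0.18,-1],[0,0,0,0,0,0.2,-1]]
  ]
}}

```text
time_s: 20.8
ee_pos: [0.6192, -0.0088, 0.046]
eef_rot: [-3.14, 0.001, 1.389]
force: [-6.7, -2.0, 6.8]
grip_width: 0.0137
grip_force: 30.0
```

Request:
{"api": "play_rows", "payload": {
  "motion": [
    [[0,0,0,0,0,0.02,-1],[0,0,0,0,0,0.04,-1],[0,0,0,0,0,0.06,-1],[0,0,0,0,0,0.08,-1],[0,0,0,0,0,0.1,-1],[0,0,0,0,0,0.12,-1],[0,0,0,0,0,0.14,-1],[0,0,0,0,0,0.16,-1],[0,0,0,0,0,0.18,-1],[0,0,0,0,0,0.195,-1]]
  ]
}}

```text
time_s: 21.8
ee_pos: [0.6187, -0.0083, 0.046]
eef_rot: [-3.141, 0.003, 0.164]
force: [-10.1, 1.0, 10.5]
grip_width: 0.0138
grip_force: 30.0
```

Request:
{"api": "play_rows", "payload": {
  "motion": [
    [[0,0,0,0,0,0.01,-1],[0,0,0,0,0,0.02,-1],[0,0,0,0,0,0.028,-1],[0,0,0,0,0,0.032,-1],[0,0,0,0,0,0.032,-1]]
  ]
}}

```text
time_s: 22.3
ee_pos: [0.6189, -0.0082, 0.046]
eef_rot: [3.141, 0.002, -0.032]
force: [-8.9, 1.1, 9.3]
grip_width: 0.0144
grip_force: 31.2
```

```bash
python3 -c "
from h import *
o=get_obs();print(o['force'],o['moment'],np.degrees(o['eef_rot']),o['ee_pos'])"
```

```text
[-8.91436238  1.14546922  9.26185166] [0.21714917 1.71574133 0.66178018] [ 1.79993056e+02  1.19957929e-01 -1.84202326e+00] [ 0.61891648 -0.00823991  0.04604524]
```

Request:
{"api": "play_rows", "payload": {
  "motion": [
    [[-0.003,0,0,0,0,0,-1],[-0.005,0,0,0,0,0,-1],[-0.005,0,0,0,0,0,-0.6],[-0.005,0,0,0,0,0,-0.3],[-0.005,0,0,0,0,0,-0.15],[-0.005,0,0,0,0,0,-0.15],[-0.005,0,-0.1,0,0,0,-0.15],[-0.005,0,-0.2,0,0,0,-0.15],[-0.005,0,-0.3,0,0,0,-0.15],[-0.005,0,-0.3,0,0,0,-0.15]]
  ]
}}

```text
time_s: 23.3
ee_pos: [0.6199, -0.0085, 0.1242]
eef_rot: [3.141, -0.005, -0.032]
force: [0.1, 0.5, -0.6]
grip_width: 0.0396
grip_force: 0.0
```

```bash
sed -i 's/^C=.*/C=np.array([.5585,.0350]);YA=.0240/' h.py; python3 -c "
from h import *
c=camera('side')
for b in bolts(c): print(*b)
a=pl(60,-135);y=181.4-17
mv((*a,.121,y),(*a,.046,y))"
```

```text
1 89 ctr [-3.7 -6. ] axis 174.3 stripe [4.6 1.2] 166.3
2 104 ctr [-1.2 -5.3] axis 177.8 stripe [5.  2.4] 155.4
3 122 ctr [-1.5 -4.6] axis 14.7 stripe [-9.9  3.6] 21.4
now [ 0.6191 -0.0085  0.1221] [ 1.7999e+02 -1.6000e-01 -1.8500e+00] t 23.4 w 0.0399
[0.022, 0.36, 0.004] [0.0006, -0.0001, -0.4618] rows>= 19.4
[0.0, -0.0, 0.3] [0.0, 0.0, 0.0] rows>= 1.5
```

Request:
{"api": "play_rows", "payload": {
  "motion": [
    [[0,0.05,0,0,0,-0.023,-0.15],[0,0.1,0,0,0,-0.046,-0.15],[0,0.16,0,0,0,-0.069,-0.15],[0,0.22,0,0,0,-0.092,-0.15],[0.01,0.28,0,0,0,-0.115,-0.15],[0.02,0.33,0,0,0,-0.138,-0.15],[0.022,0.36,0,0,0,-0.161,-0.15],[0.022,0.36,0,0,0,-0.184,-0.15],[0.022,0.36,0,0,0,-0.207,-0.15],[0.022,0.36,0,0,0,-0.23,-0.15]]
  ]
}}

```text
time_s: 24.35
ee_pos: [0.6205, -0.0985, 0.1191]
eef_rot: [-3.14, -0.0, 1.419]
force: [0.3, 0.2, 1.0]
grip_width: 0.0398
grip_force: 0.0
```

Request:
{"api": "play_rows", "payload": {
  "motion": [
    [[0,0,0,0,0,-0.023,-0.15],[0,0,0,0,0,-0.046,-0.15],[0,0,0,0,0,-0.069,-0.15],[0,0,0,0,0,-0.092,-0.15],[0,0,0,0,0,-0.115,-0.15],[0,0,0,0,0,-0.138,-0.15],[0,0,0,0,0,-0.161,-0.15],[0,0,0,0,0,-0.184,-0.15],[0,0,0,0,0,-0.207,-0.15],[0,0,0,0,0,-0.232,-0.15]]
  ]
}}

```text
time_s: 25.35
ee_pos: [0.6205, -0.0985, 0.1191]
eef_rot: [-3.142, -0.002, 2.869]
force: [-0.2, 0.1, -0.6]
grip_width: 0.04
grip_force: 0.0
```

Request:
{"api": "play_rows", "payload": {
  "motion": [
    [[0,0,0.08,0,0,0,-0.15],[0,0,0.16,0,0,0,-0.15],[0,0,0.2,0,0,0,-0.15],[0,0,0.2,0,0,0,-0.15],[0,0,0.2,0,0,0,-0.15]]
  ]
}}

```text
time_s: 25.85
ee_pos: [0.6212, -0.0986, 0.0709]
eef_rot: [3.142, 0.0, 2.863]
force: [-0.5, -0.1, 0.8]
grip_width: 0.0399
grip_force: 0.0
```

```bash
python3 -c "
from h import *
mv((*pl(60,-135),.046,164.4))"
```

```text
now [ 0.6212 -0.0986  0.0709] [180.     0.   164.06] t 25.9 w 0.0399
[-0.002, 0.001, 0.1] [0.0, 0.0, -0.0009] rows>= 0.5
```

Request:
{"api": "play_rows", "payload": {
  "motion": [
    [[0,0,0.05,0,0,0,-0.15],[0,0,0.08,0,0,0,-0.15],[0,0,0.1,0,0,0,-0.15],[0,0,0.1,0,0,0,-1],[0,0,0.1,0,0,0,-1],[0,0,0.1,0,0,0,-1],[0,0,0.1,0,0,0,-1],[0,0,0.1,0,0,0,-1],[0,0,0.1,0,0,0,-1],[0,0,0.1,0,0,0,-1]]
  ]
}}

```text
time_s: 26.85
ee_pos: [0.6213, -0.0983, 0.0461]
eef_rot: [3.141, 0.001, 2.864]
force: [1.5, 4.8, 4.0]
grip_width: 0.0138
grip_force: 30.0
```

Request:
{"api": "play_rows", "payload": {
  "motion": [
    [[0,0,0,0,0,0.021,-1],[0,0,0,0,0,0.042,-1],[0,0,0,0,0,0.063,-1],[0,0,0,0,0,0.084,-1],[0,0,0,0,0,0.105,-1],[0,0,0,0,0,0.126,-1],[0,0,0,0,0,0.147,-1],[0,0,0,0,0,0.168,-1],[0,0,0,0,0,0.189,-1],[0,0,0,0,0,0.21,-1]]
  ]
}}

```text
time_s: 27.85
ee_pos: [0.6214, -0.0982, 0.0461]
eef_rot: [3.141, -0.0, 1.539]
force: [1.6, 5.6, 3.2]
grip_width: 0.0138
grip_force: 30.0
```

Request:
{"api": "play_rows", "payload": {
  "motion": [
    [[0,0,0,0,0,0.021,-1],[0,0,0,0,0,0.042,-1],[0,0,0,0,0,0.063,-1],[0,0,0,0,0,0.084,-1],[0,0,0,0,0,0.105,-1],[0,0,0,0,0,0.126,-1],[0,0,0,0,0,0.147,-1],[0,0,0,0,0,0.168,-1],[0,0,0,0,0,0.189,-1],[0,0,0,0,0,0.21,-1]]
  ]
}}

```text
time_s: 28.85
ee_pos: [0.6215, -0.0982, 0.0461]
eef_rot: [-3.142, -0.001, 0.219]
force: [2.5, 3.9, 2.7]
grip_width: 0.0134
grip_force: 30.0
```

Request:
{"api": "play_rows", "payload": {
  "motion": [
    [[0,0,0,0,0,0.01,-1],[0,0,0,0,0,0.02,-1],[0,0,0,0,0,0.03,-1],[0,0,0,0,0,0.038,-1],[0,0,0,0,0,0.042,-1],[0,0,0,0,0,0.042,-1]]
  ]
}}

```text
time_s: 29.45
ee_pos: [0.6215, -0.0983, 0.0461]
eef_rot: [3.142, -0.001, -0.039]
force: [2.5, 4.3, 3.1]
grip_width: 0.0142
grip_force: 31.5
```

```bash
python3 -c "
from h import *
o=get_obs();print(o['force'],o['moment'],np.degrees(o['eef_rot']),o['ee_pos'])"
```

```text
[2.54789269 4.26467006 3.0918814 ] [ 1.01569873 -0.50498979  0.72213116] [ 1.79996730e+02 -6.86691921e-02 -2.24423378e+00] [ 0.62148043 -0.09828597  0.04608713]
```

Bolt 3 is at its stop (0.72 N·m). I release it, lift and look again.

Request:
{"api": "play_rows", "payload": {
  "motion": [
    [[0,0,0,0,0,0,-0.8],[0,0,0,0,0,0,-0.6],[0,0,0,0,0,0,-0.3],[0,0,0,0,0,0,-0.15],[0,0,0,0,0,0,-0.15],[0,0,-0.1,0,0,0,-0.15],[0,0,-0.2,0,0,0,-0.15],[0,0,-0.3,0,0,0,-0.15],[0,0,-0.45,0,0,0,-0.15],[0,0,-0.6,0,0,0,-0.15]]
  ]
}}

```text
time_s: 30.45
ee_pos: [0.6207, -0.0987, 0.1968]
eef_rot: [-3.142, 0.001, -0.04]
force: [0.8, 0.0, -0.6]
grip_width: 0.0399
grip_force: 0.0
```

```bash
cat >> h.py <<'E'
def parts():
    for n in("top","side"):
        c=camera(n);P=cloud(c);f=c["frame"].astype(int);Z=P[...,2]
        R=(P[...,0]>.25)&(P[...,0]<.75)&(P[...,1]<-.16)&(P[...,1]>-.6)
        for b in blobs(c,R&(f.min(2)>100)&(Z>.008)&(Z<.05),.026): print(n,*b)
E
python3 -c "
from h import *
parts();mv((*pl(60,-135),.2,91.4),(.4372,-.2693,.2,91.4),(.4372,-.2693,.018,91.4))"
```

```text
top (401, 216, 17, 16) [ 429.6 -358.8] [42.3 40.9] 81.8
top (370, 214, 15, 15) [ 436.8 -270.4] [38.1 38.2] 16.4
top (409, 176, 15, 14) [ 542.1 -382. ] [38.5 36.2] 88.8
top (360, 109, 16, 24) [ 719.5 -254.9] [36.2 76.8] 62.2
side (280, 369, 21, 23) [ 428.7 -364.2] [48.  40.4] 79.9
side (335, 367, 20, 18) [ 541.6 -382.1] [37.6 40.1] 76.4
side (274, 332, 18, 17) [ 436.8 -271.7] [39.2 37.3] 76.4
side (377, 271, 40, 49) [ 720.9 -218.6] [135.8  76.8] 84.3
now [ 0.6227 -0.099   0.2014] [179.91  -0.47  -2.26] t 30.6 w 0.0403
[-0.004, -0.002, 0.005] [0.0013, -0.0008, -0.2602] rows>= 10.9
[-0.665, -0.755, -0.0] [0.0, 0.0, 0.0] rows>= 5.0
[0.0, -0.0, 0.728] [0.0, 0.0, 0.0] rows>= 3.6
```

Request:
{"api": "play_rows", "payload": {
  "motion": [
    [[-0.07,0.07,0,0,0,-0.023,0.2],[-0.15,0.15,0,0,0,-0.046,0.4],[-0.25,0.25,0,0,0,-0.069,0.6],[-0.35,0.35,0,0,0,-0.092,0.6],[-0.45,0.45,0,0,0,-0.115,0.6],[-0.55,0.55,0,0,0,-0.138,0.6],[-0.62,0.62,0,0,0,-0.161,0.6],[-0.68,0.68,0,0,0,-0.184,0.6],[-0.716,0.712,0,0,0,-0.207,0.6],[-0.716,0.712,0,0,0,-0.23,0.6]]
  ],
  "grip_force": 25
}}

```text
time_s: 31.55
ee_pos: [0.434, -0.2703, 0.1953]
eef_rot: [-3.141, 0.0, 1.41]
force: [0.3, 0.1, 0.3]
grip_width: 0.0753
grip_force: 0.0
```

Request:
{"api": "play_rows", "payload": {
  "motion": [
    [[0,0,0,0,0,-0.02,0.6],[0,0,0,0,0,-0.03,0.6],[0,0,0,0,0,-0.03,0.6],[0,0,0.1,0,0,-0.03,0.6],[0,0,0.2,0,0,-0.03,0.6],[0,0,0.3,0,0,-0.03,0.6],[0,0,0.4,0,0,-0.03,0.6],[0,0,0.4,0,0,-0.03,0.6],[0,0,0.4,0,0,-0.03,0.6]]
  ]
}}

```text
time_s: 32.45
ee_pos: [0.4352, -0.2694, 0.0961]
eef_rot: [-3.141, -0.0, 1.593]
force: [0.2, 0.0, 0.7]
grip_width: 0.0752
grip_force: 0.0
```

```bash
python3 -c "
from h import *
mv((.4369,-.2697,.022,91.4))
c=camera('top')
for b in bolts(c): print(*b)
parts()"
```

```text
now [ 0.4352 -0.2694  0.0961] [-1.7998e+02 -1.0000e-02  9.1270e+01] t 32.5 w 0.0752
[-0.001, 0.007, 0.296] [-0.0, -0.0, -0.0004] rows>= 1.5
1 82 ctr [ 0.1 -2.4] axis 179.1 stripe [13.4 -0.7] 184.5
2 84 ctr [-0.2 -1.9] axis 177.5 stripe [10.7 -0.8] 185.4
3 86 ctr [-1.7 -1.3] axis 180.4 stripe [13.3 -1.6] 188.2
top (409, 176, 15, 14) [ 542.1 -382.1] [38.4 36.2] 88.8
top (334, 109, 42, 26) [ 718. -219.] [115.   71.6] 88.7
side (281, 384, 19, 8) [ 424.9 -380.9] [15.  36.9] 76.4
side (280, 371, 4, 14) [ 413.7 -355.5] [28.6  6.2] 82.7
side (335, 367, 20, 18) [ 541.6 -382.1] [37.6 40.1] 76.4
side (375, 270, 42, 50) [ 714.7 -218.7] [136.   83.4] 88.8
```

Request:
{"api": "play_rows", "payload": {
  "motion": [
    [[0,0.007,0.12,0,0,0,0.6],[0,0.007,0.22,0,0,0,0.6],[0,0.007,0.28,0,0,0,0.6],[0,0.007,0.296,0,0,0,0.6],[0,0.007,0.296,0,0,0,-1],[0,0.007,0.296,0,0,0,-1],[0,0.007,0.296,0,0,0,-1],[0,0.007,0.296,0,0,0,-1],[0,0.007,0.296,0,0,0,-1],[0,0.007,0.296,0,0,0,-1]]
  ]
}}

```text
time_s: 33.6
ee_pos: [0.437, -0.2694, 0.0221]
eef_rot: [3.141, 0.0, 1.594]
force: [-0.7, 1.4, 6.3]
grip_width: 0.0396
grip_force: 25.0
```

Request:
{"api": "play_rows", "payload": {
  "motion": [
    [[0,0,0,0,0,0,-1],[0,0,0,0,0,0,-1],[0,0,-0.05,0,0,0,-1],[0,0,-0.13,0,0,0,-1],[0,0,-0.23,0,0,0,-1],[0,0,-0.32,0,0,0,-1],[0,0,-0.32,0,0,0,-1]]
  ]
}}

```text
time_s: 34.3
ee_pos: [0.438, -0.2701, 0.1049]
eef_rot: [3.138, 0.003, 1.594]
force: [-0.5, -1.4, -1.5]
grip_width: 0.0395
grip_force: 25.0
```

```bash
sed -i 's/^C=.*/C=np.array([.5585,.0352]);YA=.0240/' h.py; python3 -c "
from h import *
a=pl(-45,-136)
mv((*a,.102,91.4),(*a,.035,91.4))"
```

```text
now [ 0.438  -0.2701  0.1049] [1.7977e+02 1.7000e-01 9.1350e+01] t 34.3 w 0.0395
[0.665, 0.331, 0.011] [0.0006, 0.0005, -0.0002] rows>= 3.7
[0.0, -0.0, 0.268] [0.0, 0.0, 0.0] rows>= 1.3
```

Request:
{"api": "play_rows", "payload": {
  "motion": [
    [[0.06,0.03,0,0,0,0,-1],[0.16,0.08,0,0,0,0,-1],[0.28,0.14,0,0,0,0,-1],[0.4,0.2,0,0,0,0,-1],[0.52,0.26,0,0,0,0,-1],[0.61,0.305,0,0,0,0,-1],[0.665,0.331,0,0,0,0,-1],[0.665,0.331,0,0,0,0,-1],[0.665,0.331,0.1,0,0,0,-1],[0.665,0.331,0.1,0,0,0,-1]]
  ]
}}

```text
time_s: 35.3
ee_pos: [0.514, -0.1017, 0.0742]
eef_rot: [-3.137, -0.001, 1.594]
force: [-0.2, -0.4, -1.4]
grip_width: 0.0396
grip_force: 25.0
```

```bash
python3 -c "
from h import *
a=pl(-45,-136)
mv((*a,.0355,91.4))
c=camera('side');save('p1',cv2.resize(c['frame'][200:330,200:360],None,fx=4,fy=4))"
```

```text
now [ 0.514  -0.1017  0.0742] [-1.7975e+02 -7.0000e-02  9.1310e+01] t 35.3 w 0.0396
[-0.001, 0.012, 0.155] [-0.0007, -0.0002, -0.0003] rows>= 0.8
```

View pics/p1.png

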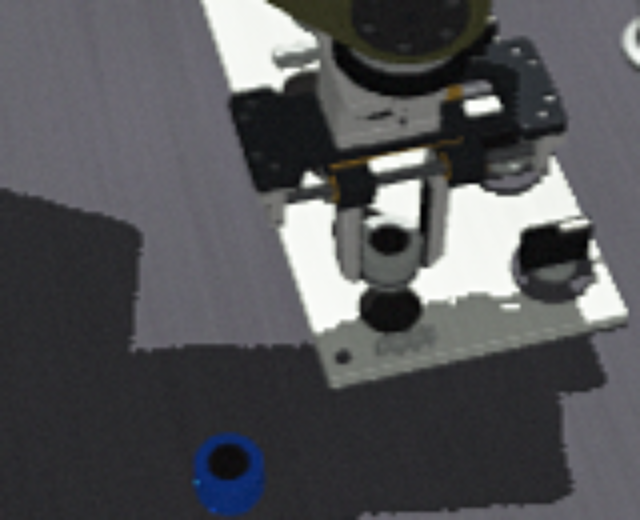

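The sleeve hangs above bay 4's mark. I lower it in two stages.

Request:
{"api": "play_rows", "payload": {
  "motion": [
    [[0,0.006,0.06,0,0,0,-1],[0,0.009,0.11,0,0,0,-1],[0,0.01,0.135,0,0,0,-1],[0,0.01,0.14,0,0,0,-1],[0,0.01,0.14,0,0,0,-1],[0,0.01,0.14,0,0,0,-1]]
  ]
}}

```text
time_s: 35.95
ee_pos: [0.5185, -0.1011, 0.0421]
eef_rot: [3.141, 0.0, 1.594]
force: [-0.2, 0.1, -0.5]
grip_width: 0.0398
grip_force: 25.0
```

```bash
python3 -c "
from h import *
mv((*pl(-45,-136),.0345,91.4))"
```

```text
now [ 0.5185 -0.1011  0.0421] [1.7997e+02 1.0000e-02 9.1350e+01] t 36.0 w 0.0398
[-0.003, -0.007, 0.03] [0.0001, 0.0, -0.0002] rows>= 0.2
```

Request:
{"api": "play_rows", "payload": {
  "motion": [
    [[-0.002,-0.004,0.008,0,0,0,-1],[-0.003,-0.007,0.016,0,0,0,-1],[-0.003,-0.007,0.024,0,0,0,-1],[-0.003,-0.007,0.028,0,0,0,-1],[-0.003,-0.007,0.029,0,0,0,-1],[-0.003,-0.007,0.029,0,0,0,-1]]
  ]
}}

```text
time_s: 36.55
ee_pos: [0.5165, -0.1019, 0.0344]
eef_rot: [-3.142, 0.0, 1.594]
force: [-0.1, 0.2, -1.5]
grip_width: 0.0396
grip_force: 25.0
```

Request:
{"api": "play_rows", "payload": {
  "motion": [
    [[0,0,0.002,0,0,0,-1],[0,0,0.002,0,0,0,-1]]
  ]
}}

```text
time_s: 36.75
ee_pos: [0.5166, -0.1019, 0.0341]
eef_rot: [3.141, 0.0, 1.594]
force: [-1.2, 0.3, 2.3]
grip_width: 0.0393
grip_force: 25.0
```

Request:
{"api": "play_rows", "payload": {
  "motion": [
    [[0,0,0,0,0,0,-0.1],[0,0,0,0,0,0,0.1],[0,0,0,0,0,0,0.4],[0,0,0,0,0,0,0.6],[0,0,0,0,0,0,0.6],[0,0,-0.1,0,0,0,0.6],[0,0,-0.2,0,0,0,0.6],[0,0,-0.35,0,0,0,0.6],[0,0,-0.5,0,0,0,0.6],[0,0,-0.5,0,0,0,0.6]]
  ]
}}

```text
time_s: 37.75
ee_pos: [0.5183, -0.1024, 0.1638]
eef_rot: [3.134, 0.002, 1.594]
force: [0.4, -0.7, -0.8]
grip_width: 0.0749
grip_force: 0.0
```

```bash
cat >> h.py <<'E'
def placed(c,ys):
    P=cloud(c);f=c["frame"].astype(int);Z=P[...,2]
    for y in ys:
        b=pl(-45,y);m=(np.hypot(P[...,0]-b[0],P[...,1]-b[1])<.033)&(Z>.031)&(Z<.046)
        for q in blobs(c,m,.038): print(y,"off mm",(np.array(q[1])-b*1000).round(1),q[2],q[3])
E
python3 -c "
from h import *
parts();placed(camera('side'),[-136])
mv((.4293,-.3595,.12,82),(.4293,-.3595,.023,82))"
```

```text
top (402, 216, 16, 16) [ 429.3 -359.3] [40.8 41. ] 87.4
top (409, 176, 15, 14) [ 542.1 -382.1] [38.4 36.2] 88.8
top (334, 109, 42, 26) [ 718. -219.] [114.9  71.6] 88.7
side (280, 369, 21, 23) [ 428.7 -364.2] [48.  40.4] 79.9
side (335, 367, 20, 18) [ 541.6 -382.1] [37.6 40.1] 76.4
side (375, 270, 42, 50) [ 715.4 -218.9] [136.3  85.9] 89.6
-136 off mm [-0.8 -4.1] [42.4 36.4] 75.2
now [ 0.5161 -0.1018  0.1582] [-1.7995e+02 -1.0000e-02  9.1350e+01] t 37.9 w 0.0748
[-1.022, -0.371, 0.153] [-0.0001, -0.0, 0.026] rows>= 5.5
[0.0, -0.0, 0.388] [0.0, 0.0, 0.0] rows>= 1.9
```

Request:
{"api": "play_rows", "payload": {
  "motion": [
    [[-0.15,-0.06,0,0,0,0.005,0.6],[-0.3,-0.12,0,0,0,0.01,0.6],[-0.48,-0.18,0,0,0,0.015,0.6],[-0.65,-0.24,0.05,0,0,0.02,0.6],[-0.8,-0.3,0.1,0,0,0.02,0.6],[-0.92,-0.35,0.15,0,0,0.02,0.6],[-1,-0.371,0.15,0,0,0.02,0.6],[-1,-0.371,0.15,0,0,0.02,0.6],[-1,-0.371,0.15,0,0,0.02,0.6]]
  ]
}}

```text
time_s: 38.8
ee_pos: [0.4293, -0.3535, 0.1203]
eef_rot: [-3.14, -0.001, 1.468]
force: [1.0, 0.3, 0.5]
grip_width: 0.0754
grip_force: 0.0
```

```bash
python3 -c "
from h import *
mv((.4293,-.3587,.0235,84))
c=camera('top');placed(c,[-136])
P=cloud(c);f=c['frame'].astype(int)
R=(abs(P[...,0]-.513)<.03)&(abs(P[...,1]-.0)<.18)
for b in blobs(c,R&(f.max(2)<80)&(abs(P[...,2]-.012)<.015),.012,40): print('mark',b)
for i,y in enumerate((-12,-74)): print(pl(-45,y))"
```

```text
now [ 0.4293 -0.3535  0.1203] [-1.7991e+02 -8.0000e-02  8.4110e+01] t 38.8 w 0.0754
[-0.021, 0.003, 0.387] [-0.0002, -0.0002, 0.0003] rows>= 1.9
-136 off mm [ 0.1 -1.1] [38.3 38.7] 88.7
mark ((243, 191, 12, 12), array([514.1,  81.6]), array([30.9, 30.9]), 88.9)
mark ((265, 190, 12, 12), array([515.7,  20.1]), array([30.7, 31. ]), 89.1)
mark ((287, 189, 12, 12), array([517.3, -41.4]), array([30.7, 30.9]), 88.8)
[0.51380093 0.02212356]
[ 0.51528879 -0.03985859]
```

Request:
{"api": "play_rows", "payload": {
  "motion": [
    [[-0.01,0.003,0.1,0,0,0,0.6],[-0.02,0.003,0.2,0,0,0,0.6],[-0.02,0.003,0.3,0,0,0,0.6],[-0.02,0.003,0.36,0,0,0,0.6],[-0.02,0.003,0.386,0,0,0,0.6],[-0.02,0.003,0.386,0,0,0,0.2],[-0.02,0.003,0.386,0,0,0,-1],[-0.02,0.003,0.386,0,0,0,-1],[-0.02,0.003,0.386,0,0,0,-1],[-0.02,0.003,0.386,0,0,0,-1]]
  ]
}}

```text
time_s: 39.85
ee_pos: [0.43, -0.3592, 0.0255]
eef_rot: [3.141, 0.0, 1.469]
force: [-0.7, 0.8, 3.9]
grip_width: 0.0405
grip_force: 24.6
```

Request:
{"api": "play_rows", "payload": {
  "motion": [
    [[0,0,0,0,0,0,-1],[0,0,0,0,0,0,-1],[0,0,0,0,0,0,-1],[0,0,-0.05,0,0,0,-1],[0,0,-0.13,0,0,0,-1],[0,0,-0.23,0,0,0,-1],[0,0,-0.32,0,0,0,-1],[0,0,-0.32,0,0,0,-1],[0,0,-0.32,0,0,0,-1]]
  ]
}}

```text
time_s: 40.75
ee_pos: [0.4298, -0.359, 0.1049]
eef_rot: [3.141, 0.0, 1.469]
force: [0.2, 0.6, -0.9]
grip_width: 0.0403
grip_force: 24.6
```

```bash
python3 -c "
from h import *
a=pl(-44.5,-74)
mv((*a,.102,91.4),(*a,.035,91.4))
c=camera('side');save('p2',cv2.resize(c['frame'][290:410,220:380],None,fx=4,fy=4))"
```

```text
now [ 0.4298 -0.359   0.1049] [1.7998e+02 1.0000e-02 8.4140e+01] t 40.8 w 0.0403
[1.305, 0.212, 0.011] [0.0, 0.0, -0.0202] rows>= 6.6
[0.0, -0.0, 0.268] [0.0, 0.0, 0.0] rows>= 1.3
```

View pics/p2.png

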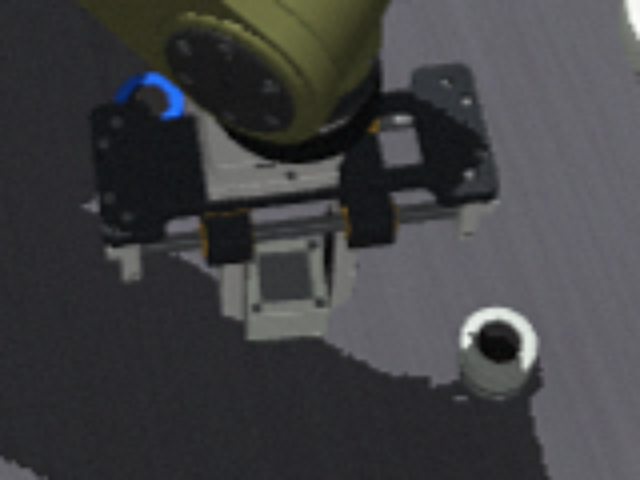

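The housing is held square between the pads.

Request:
{"api": "play_rows", "payload": {
  "motion": [
    [[0.06,0.01,0,0,0,0,-1],[0.16,0.03,0,0,0,-0.005,-1],[0.28,0.05,0,0,0,-0.01,-1],[0.42,0.07,0,0,0,-0.015,-1],[0.56,0.09,0,0,0,-0.02,-1],[0.7,0.11,0,0,0,-0.02,-1],[0.82,0.13,0,0,0,-0.02,-1],[0.92,0.15,0,0,0,-0.02,-1],[0.98,0.16,0,0,0,-0.02,-1],[1,0.163,0,0,0,-0.02,-1]]
  ]
}}

```text
time_s: 41.8
ee_pos: [0.4958, -0.1129, 0.1044]
eef_rot: [-3.141, -0.0, 1.596]
force: [0.1, -0.7, -0.7]
grip_width: 0.0407
grip_force: 24.6
```

Request:
{"api": "play_rows", "payload": {
  "motion": [
    [[0.06,0.002,0,0,0,0,-1],[0.14,0.004,0,0,0,0,-1],[0.22,0.007,0,0,0,0,-1],[0.28,0.009,0,0,0,0,-1],[0.305,0.01,0,0,0,0,-1],[0.305,0.01,0.1,0,0,0,-1],[0.305,0.01,0.18,0,0,0,-1],[0.305,0.01,0.2,0,0,0,-1],[0.305,0.01,0.2,0,0,0,-1],[0.305,0.01,0.2,0,0,0,-1]]
  ]
}}

```text
time_s: 42.8
ee_pos: [0.4971, -0.0385, 0.0558]
eef_rot: [3.141, 0.0, 1.594]
force: [0.4, 0.9, -1.0]
grip_width: 0.0405
grip_force: 24.6
```

```bash
python3 -c "
from h import *
mv((*pl(-44.5,-74),.036,91.4))"
```

```text
now [ 0.4971 -0.0385  0.0558] [1.7994e+02 1.0000e-02 9.1320e+01] t 42.8 w 0.0405
[-0.007, 0.075, 0.079] [0.0002, 0.0, -0.0002] rows>= 0.5
```

Request:
{"api": "play_rows", "payload": {
  "motion": [
    [[-0.003,0.02,0,0,0,0,-1],[-0.007,0.05,0,0,0,0,-1],[-0.007,0.075,0,0,0,0,-1],[-0.007,0.075,0.02,0,0,0,-1],[-0.007,0.075,0.04,0,0,0,-1],[-0.007,0.075,0.05,0,0,0,-1],[-0.007,0.075,0.05,0,0,0,-1],[-0.007,0.075,0.05,0,0,0,-1]]
  ]
}}

```text
time_s: 43.6
ee_pos: [0.5153, -0.0395, 0.0424]
eef_rot: [-3.141, -0.0, 1.594]
force: [-0.1, -0.9, -0.7]
grip_width: 0.0402
grip_force: 24.6
```

```bash
python3 -c "
from h import *
mv((*pl(-44.5,-74),.0365,91.4))"
```

```text
now [ 0.5153 -0.0395  0.0424] [-179.99   -0.     91.34] t 43.6 w 0.0402
[-0.001, 0.002, 0.024] [-0.0, -0.0, -0.0002] rows>= 0.1
```

Request:
{"api": "play_rows", "payload": {
  "motion": [
    [[-0.001,0.002,0.008,0,0,0,-1],[-0.001,0.002,0.014,0,0,0,-1],[-0.001,0.002,0.018,0,0,0,-1],[-0.001,0.002,0.02,0,0,0,-1],[-0.001,0.002,0.02,0,0,0,-1]]
  ]
}}

```text
time_s: 44.1
ee_pos: [0.5159, -0.0398, 0.0375]
eef_rot: [-3.142, -0.0, 1.594]
force: [-1.1, -0.2, 1.0]
grip_width: 0.0401
grip_force: 24.6
```

Request:
{"api": "play_rows", "payload": {
  "motion": [
    [[0,0,0.002,0,0,0,-1],[0,0,0.004,0,0,0,-1],[0,0,0.004,0,0,0,-1]]
  ]
}}

```text
time_s: 44.4
ee_pos: [0.516, -0.0398, 0.0374]
eef_rot: [3.141, 0.0, 1.594]
force: [-8.0, 0.7, 15.3]
grip_width: 0.0402
grip_force: 24.6
```

Request:
{"api": "play_rows", "payload": {
  "motion": [
    [[0,0,-0.003,0,0,0,-1],[0,0,-0.003,0,0,0,-0.1],[0,0,-0.003,0,0,0,0.1],[0,0,-0.003,0,0,0,0.4],[0,0,-0.003,0,0,0,0.6],[0,0,-0.003,0,0,0,0.6],[0,0,-0.1,0,0,0,0.6],[0,0,-0.2,0,0,0,0.6],[0,0,-0.35,0,0,0,0.6],[0,0,-0.35,0,0,0,0.6]]
  ]
}}

```text
time_s: 45.4
ee_pos: [0.5179, -0.04, 0.1283]
eef_rot: [3.135, 0.001, 1.594]
force: [-0.1, -0.2, -1.1]
grip_width: 0.0751
grip_force: 0.0
```

```bash
python3 -c "
from h import *
parts()
mv((.525,-.18,.125,91.4),(.5419,-.3812,.12,91.4),(.5419,-.3812,.023,91.4))"
```

```text
top (409, 176, 15, 14) [ 542.1 -382. ] [38.5 36.2] 88.8
top (333, 109, 43, 27) [ 716.6 -217.6] [117.7  74.5] 88.7
side (335, 367, 20, 18) [ 541.6 -382.1] [37.6 40.1] 76.4
side (375, 271, 43, 49) [ 714.8 -219.7] [133.3  84.7] 89.6
now [ 0.5161 -0.0398  0.1243] [1.7993e+02 1.0000e-02 9.1340e+01] t 45.5 w 0.0754
[-0.561, 0.022, -0.003] [0.0002, 0.0, -0.0002] rows>= 2.8
[-0.806, 0.048, 0.02] [0.0, 0.0, 0.0] rows>= 4.0
[0.0, -0.0, 0.388] [0.0, 0.0, 0.0] rows>= 1.9
```

Request:
{"api": "play_rows", "payload": {
  "motion": [
    [[-0.1,0,0,0,0,0,0.6],[-0.25,0.01,0,0,0,0,0.6],[-0.4,0.02,0,0,0,0,0.6],[-0.56,0.022,0,0,0,0,0.6],[-0.56,0.022,0,0,0,0,0.6]]
  ]
}}

```text
time_s: 46.0
ee_pos: [0.524, -0.1831, 0.1223]
eef_rot: [-3.14, -0.0, 1.591]
force: [-0.1, 0.8, -0.1]
grip_width: 0.0751
grip_force: 0.0
```

Request:
{"api": "play_rows", "payload": {
  "motion": [
    [[-0.15,0.01,0,0,0,0,0.6],[-0.3,0.02,0,0,0,0,0.6],[-0.48,0.03,0,0,0,0,0.6],[-0.65,0.04,0,0,0,0,0.6],[-0.75,0.048,0,0,0,0,0.6],[-0.806,0.048,0.1,0,0,0,0.6],[-0.806,0.048,0.2,0,0,0,0.6],[-0.806,0.048,0.2,0,0,0,0.6],[-0.806,0.048,0.2,0,0,0,0.6]]
  ]
}}

```text
time_s: 46.9
ee_pos: [0.5414, -0.38, 0.0735]
eef_rot: [-3.14, -0.001, 1.595]
force: [-1.0, 0.2, 0.3]
grip_width: 0.0751
grip_force: 0.0
```

```bash
python3 -c "
from h import *
mv((.5419,-.3812,.023,91.4))
c=camera('top');placed(c,[-74,-136])"
```

```text
now [ 0.5414 -0.38    0.0735] [-1.7993e+02 -7.0000e-02  9.1370e+01] t 46.9 w 0.0751
[-0.005, 0.002, 0.202] [-0.0002, -0.0002, -0.0001] rows>= 1.0
-74 off mm [ 0.  -8.2] [38.4 38.6] 88.9
-136 off mm [ 1.  -0.8] [37.9 38.3] 62.1
```

```bash
python3 -c "
from h import *
c=camera('top');d=camera('side')
placed(d,[-74,-136])
a=cv2.resize(c['frame'][180:215,235:335],None,fx=7,fy=7);b=cv2.resize(d['frame'][205:300,255:355],None,fx=3.4,fy=3.4)
b=cv2.copyMakeBorder(b,0,0,0,a.shape[1]-b.shape[1],cv2.BORDER_CONSTANT);save('chk',np.vstack([a,b]))"
```

```text
(no output)
```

View pics/chk.png

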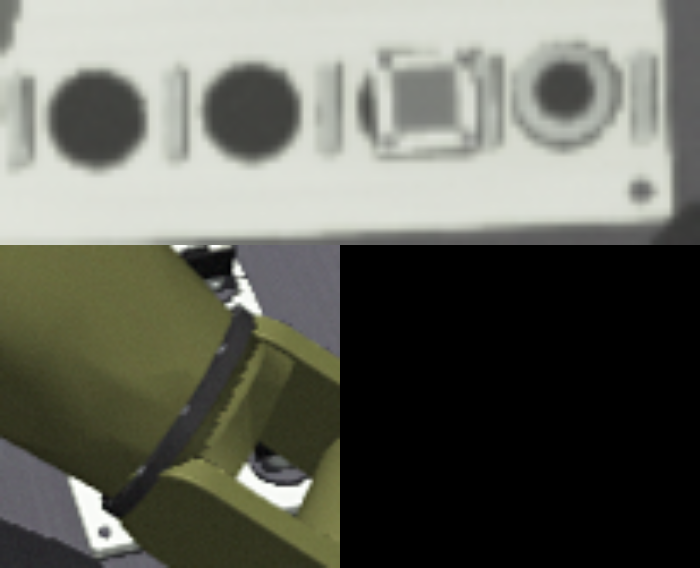

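The housing in bay 3 sits about 6.6 mm toward −y, against its stop at (490,100) in the crop, so I'll mend it after this sleeve. The bay 4 sleeve is centred.

Request:
{"api": "play_rows", "payload": {
  "motion": [
    [[-0.003,0.002,0.08,0,0,0,0.6],[-0.005,0.002,0.15,0,0,0,0.6],[-0.005,0.002,0.19,0,0,0,0.6],[-0.005,0.002,0.2,0,0,0,0.6],[-0.005,0.002,0.2,0,0,0,0.2],[-0.005,0.002,0.2,0,0,0,-1],[-0.005,0.002,0.2,0,0,0,-1],[-0.005,0.002,0.2,0,0,0,-1],[-0.005,0.002,0.2,0,0,0,-1],[-0.005,0.002,0.2,0,0,0,-1]]
  ]
}}

```text
time_s: 48.05
ee_pos: [0.5421, -0.3821, 0.0243]
eef_rot: [3.141, 0.0, 1.594]
force: [-0.2, 0.0, 2.7]
grip_width: 0.0395
grip_force: 25.0
```

Request:
{"api": "play_rows", "payload": {
  "motion": [
    [[0,0,0,0,0,0,-1],[0,0,0,0,0,0,-1],[0,0,-0.05,0,0,0,-1],[0,0,-0.13,0,0,0,-1],[0,0,-0.23,0,0,0,-1],[0,0,-0.32,0,0,0,-1],[0,0,-0.32,0,0,0,-1],[0,0,-0.32,0,0,0,-1]]
  ]
}}

```text
time_s: 48.85
ee_pos: [0.5418, -0.3819, 0.1038]
eef_rot: [3.142, 0.0, 1.594]
force: [-0.8, 0.3, -2.3]
grip_width: 0.0394
grip_force: 25.0
```

```bash
python3 -c "
from h import *
a=pl(-44.5,-12)
c=camera('top');P=cloud(c);f=c['frame'].astype(int);R=(abs(P[...,0]-.54)<.06)&(abs(P[...,1]+.38)<.06)
mv((.53,-.18,.104,91.4),(*a,.104,91.4),(*a,.055,91.4))"
```

```text
now [ 0.5416 -0.3817  0.1029] [-1.7994e+02 -5.0000e-02  9.1340e+01] t 48.9 w 0.0395
[0.808, -0.027, -0.004] [-0.0002, -0.0001, -0.0002] rows>= 4.0
[0.81, -0.043, -0.0] [0.0, 0.0, 0.0] rows>= 4.1
[0.0, -0.0, 0.196] [0.0, 0.0, 0.0] rows>= 1.0
```

Request:
{"api": "play_rows", "payload": {
  "motion": [
    [[0.06,0,0,0,0,0,-1],[0.16,0,0,0,0,0,-1],[0.3,-0.01,0,0,0,0,-1],[0.44,-0.015,0,0,0,0,-1],[0.58,-0.02,0,0,0,0,-1],[0.7,-0.025,0,0,0,0,-1],[0.78,-0.027,0,0,0,0,-1],[0.808,-0.027,0,0,0,0,-1]]
  ]
}}

```text
time_s: 49.7
ee_pos: [0.5299, -0.1784, 0.1028]
eef_rot: [-3.14, -0.001, 1.596]
force: [0.4, -0.6, -0.9]
grip_width: 0.0397
grip_force: 25.0
```

Request:
{"api": "play_rows", "payload": {
  "motion": [
    [[0.1,-0.005,0,0,0,0,-1],[0.24,-0.01,0,0,0,0,-1],[0.4,-0.02,0,0,0,0,-1],[0.55,-0.03,0,0,0,0,-1],[0.7,-0.038,0,0,0,0,-1],[0.78,-0.042,0,0,0,0,-1],[0.81,-0.043,0.08,0,0,0,-1],[0.81,-0.043,0.16,0,0,0,-1],[0.81,-0.043,0.18,0,0,0,-1],[0.81,-0.043,0.18,0,0,0,-1]]
  ]
}}

```text
time_s: 50.7
ee_pos: [0.5146, 0.0215, 0.0581]
eef_rot: [-3.139, -0.0, 1.594]
force: [-0.1, -0.4, -0.6]
grip_width: 0.0394
grip_force: 25.0
```

```bash
python3 -c "
from h import *
mv((*pl(-44.5,-12),.042,91.4))"
```

```text
now [0.5146 0.0215 0.0581] [-179.88   -0.     91.31] t 50.7 w 0.0394
[0.003, -0.001, 0.064] [-0.0003, -0.0, -0.0002] rows>= 0.3
```

Request:
{"api": "play_rows", "payload": {
  "motion": [
    [[0,0,0.03,0,0,0,-1],[0,0,0.055,0,0,0,-1],[0,0,0.07,0,0,0,-1],[0,0,0.075,0,0,0,-1],[0,0,0.075,0,0,0,-1],[0,0,0.075,0,0,0,-1]]
  ]
}}

```text
time_s: 51.3
ee_pos: [0.5151, 0.0219, 0.0404]
eef_rot: [3.141, 0.0, 1.594]
force: [-0.5, -0.6, -0.9]
grip_width: 0.0394
grip_force: 25.0
```

```bash
python3 -c "
from h import *
mv((*pl(-44.5,-12),.0365,91.4))"
```

```text
now [0.5151 0.0219 0.0404] [179.98   0.    91.34] t 51.3 w 0.0394
[0.001, -0.003, 0.016] [0.0001, 0.0, -0.0002] rows>= 0.1
```

Request:
{"api": "play_rows", "payload": {
  "motion": [
    [[0.001,-0.002,0.006,0,0,0,-1],[0.001,-0.003,0.011,0,0,0,-1],[0.001,-0.003,0.014,0,0,0,-1],[0.001,-0.003,0.016,0,0,0,-1],[0.001,-0.003,0.016,0,0,0,-1]]
  ]
}}

```text
time_s: 51.8
ee_pos: [0.5142, 0.0222, 0.0362]
eef_rot: [-3.141, -0.0, 1.594]
force: [-1.3, 0.7, 0.6]
grip_width: 0.0395
grip_force: 25.0
```

Request:
{"api": "play_rows", "payload": {
  "motion": [
    [[0,0,0.001,0,0,0,-1],[0,0,0.001,0,0,0,-1]]
  ]
}}

```text
time_s: 52.0
ee_pos: [0.5142, 0.0222, 0.0362]
eef_rot: [-3.142, 0.0, 1.594]
force: [-4.1, -0.0, 4.6]
grip_width: 0.0395
grip_force: 25.0
```

Request:
{"api": "play_rows", "payload": {
  "motion": [
    [[0,0,-0.001,0,0,0,-0.1],[0,0,-0.001,0,0,0,0.1],[0,0,-0.001,0,0,0,0.4],[0,0,-0.001,0,0,0,0.6],[0,0,-0.001,0,0,0,0.6],[0,0,-0.1,0,0,0,0.6],[0,0,-0.2,0,0,0,0.6],[0,0,-0.24,0,0,0,0.6],[0,0,-0.24,0,0,0,0.6],[0,0,-0.24,0,0,0,0.6]]
  ]
}}

```text
time_s: 53.0
ee_pos: [0.5138, 0.0222, 0.0951]
eef_rot: [-3.141, -0.0, 1.594]
force: [0.1, -1.0, -0.8]
grip_width: 0.075
grip_force: 0.0
```

```bash
python3 -c "
from h import *
a=pl(-44.5,-74)+[0,-.0066]
mv((*a,.097,91.4),(*a,.0375,91.4))"
```

```text
now [0.5138 0.0222 0.0951] [-179.95   -0.     91.34] t 53.0 w 0.075
[-0.275, 0.001, -0.008] [-0.0001, -0.0, -0.0002] rows>= 1.4
[0.0, -0.0, 0.238] [0.0, 0.0, 0.0] rows>= 1.2
```

Request:
{"api": "play_rows", "payload": {
  "motion": [
    [[-0.08,0.001,0,0,0,0,0.6],[-0.18,0.001,0,0,0,0,0.6],[-0.275,0.001,0,0,0,0,0.6],[-0.275,0.001,0,0,0,0,0.6],[-0.275,0.001,0,0,0,0,0.6],[-0.275,0.001,0.1,0,0,0,0.6],[-0.275,0.001,0.18,0,0,0,0.6],[-0.275,0.001,0.225,0,0,0,0.6],[-0.275,0.001,0.225,0,0,0,0.6],[-0.275,0.001,0.225,0,0,0,0.6]]
  ]
}}

```text
time_s: 54.0
ee_pos: [0.5163, -0.0462, 0.0401]
eef_rot: [3.141, 0.0, 1.595]
force: [-0.3, -0.3, -0.1]
grip_width: 0.0751
grip_force: 0.0
```

Request:
{"api": "play_rows", "payload": {
  "motion": [
    [[0,0,0,0,0,0,0.2],[0,0,0,0,0,0,-1],[0,0,0,0,0,0,-1],[0,0,0,0,0,0,-1],[0,0,0,0,0,0,-1],[0,0,0,0,0,0,-1],[0,0,0,0,0,0,-1],[0,0,-0.01,0,0,0,-1],[0,0,-0.03,0,0,0,-1],[0,0,-0.03,0,0,0,-1]]
  ]
}}

```text
time_s: 55.0
ee_pos: [0.5164, -0.0465, 0.0479]
eef_rot: [3.141, 0.0, 1.594]
force: [0.4, 0.6, 0.0]
grip_width: 0.0397
grip_force: 25.0
```

```bash
python3 -c "
from h import *
mv((*pl(-44.5,-74),.05,91.4))"
```

```text
now [ 0.5164 -0.0465  0.0479] [179.95   0.    91.34] t 55.0 w 0.0397
[0.027, -0.002, -0.009] [0.0001, 0.0, -0.0002] rows>= 0.1
```

Request:
{"api": "play_rows", "payload": {
  "motion": [
    [[0.01,-0.001,0,0,0,0,-1],[0.02,-0.002,0,0,0,0,-1],[0.027,-0.002,0,0,0,0,-1],[0.027,-0.002,0,0,0,0,-1],[0.027,-0.002,0.01,0,0,0,-1],[0.027,-0.002,0.02,0,0,0,-1],[0.027,-0.002,0.026,0,0,0,-1],[0.027,-0.002,0.029,0,0,0,-1],[0.027,-0.002,0.029,0,0,0,-1]]
  ]
}}

```text
time_s: 55.9
ee_pos: [0.5154, -0.0398, 0.0399]
eef_rot: [-3.141, -0.0, 1.594]
force: [0.2, 0.1, -0.7]
grip_width: 0.0401
grip_force: 25.0
```

Request:
{"api": "play_rows", "payload": {
  "motion": [
    [[0,0,0.001,0,0,0,-1],[0,0,0.002,0,0,0,-1],[0,0,0.002,0,0,0,-1]]
  ]
}}

```text
time_s: 56.2
ee_pos: [0.5155, -0.0398, 0.0398]
eef_rot: [3.141, 0.0, 1.594]
force: [-2.6, -0.8, 6.6]
grip_width: 0.0399
grip_force: 25.0
```

Request:
{"api": "play_rows", "payload": {
  "motion": [
    [[0,0,-0.001,0,0,0,-0.1],[0,0,-0.001,0,0,0,0.1],[0,0,-0.001,0,0,0,0.4],[0,0,-0.001,0,0,0,0.6],[0,0,-0.001,0,0,0,0.6],[0,0,-0.1,0,0,0,0.6],[0,0,-0.2,0,0,0,0.6],[0,0,-0.35,0,0,0,0.6],[0,0,-0.5,0,0,0,0.6],[0,0,-0.5,0,0,0,0.6]]
  ]
}}

```text
time_s: 57.2
ee_pos: [0.5173, -0.04, 0.1692]
eef_rot: [3.134, 0.001, 1.594]
force: [0.5, -0.4, -1.0]
grip_width: 0.0753
grip_force: 0.0
```

Request:
{"api": "play_rows", "payload": {
  "motion": [
    [[-0.15,-0.04,0,0,0,0,0.6],[-0.3,-0.1,0,0,0,0,0.6],[-0.5,-0.16,0,0,0,0,0.6],[-0.7,-0.22,0,0,0,0,0.6],[-0.85,-0.3,0,0,0,0,0.6],[-1,-0.35,0,0,0,0,0.6],[-1,-0.35,0,0,0,0,0.6],[-1,-0.35,0,0,0,0,0.6]]
  ]
}}

```text
time_s: 58.0
ee_pos: [0.4334, -0.292, 0.1637]
eef_rot: [-3.141, -0.001, 1.593]
force: [-0.9, 0.2, -0.7]
grip_width: 0.0753
grip_force: 0.0
```

```bash
python3 -c "
from h import *
c=camera('top');placed(c,[-12,-74,-136])
for b in bolts(c): print(*b)
mv()
save('fin',cv2.resize(c['frame'][140:275,135:335],None,fx=4,fy=4,interpolation=cv2.INTER_CUBIC))"
```

```text
-12 off mm [ 1.5 -0.3] [35.7 36. ] 89.1
-74 off mm [ 0.1 -2.7] [38.4 38.7] 88.9
-136 off mm [ 1.  -0.8] [37.9 38.3] 62.1
1 84 ctr [-0.4 -2.6] axis 178.6 stripe [13.4 -0.9] 185.4
2 84 ctr [-0.2 -2. ] axis 177.8 stripe [10.7 -1. ] 186.5
3 84 ctr [-1.5 -1.6] axis 179.9 stripe [13.3 -1.8] 189.1
now [ 0.4338 -0.2913  0.1638] [-1.7996e+02 -4.0000e-02  9.1330e+01] t 58.0 w 0.0753
```

View pics/fin.png

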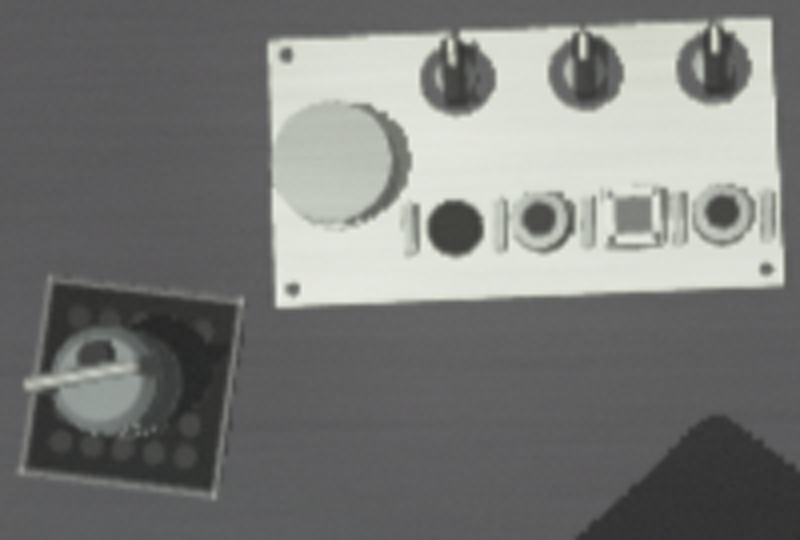

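The last view shows the can upright on the mat and all three stripes at their edge lines. Bays 2 to 4 hold sleeve, housing and sleeve, each within about 2 mm of its mark with gaps to both stops. Handing in.

```bash
python3 -c "
from station import workorder
print(workorder.hand_in())"
```

```text
the job is handed in; nothing more can be done
None
```

I did the whole job in the order asked and handed it in at about 58 s, with no verdict returned: the oil can is upright on the mat, the three T-bolts are at their end stops, and sleeve, housing and sleeve stand in bays 2, 3 and 4, each within about 2 mm of its mark (I re-centred the housing once).

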